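# Load the lit thimble display

### The arm

A 6-joint arm with a two-finger parallel gripper is mounted at the origin on the work surface. World frame = base frame: x ahead of the robot, y to its left, z up, the work surface at z = 0. Lengths are in mm, angles in rad, forces in N, time in s.
With the tool pointing down it reaches from about 350 to 975 mm from the base axis. Payload 7.1 kg.
Tool frame: the origin (TCP) lies at the very end of the fingers, on their centre line; the grasp point (between the pads) lies 19 mm behind it (ctrl.grip_point_offset is the distance from the TCP to the grasp point, in mm); x points along the fingers, y is the direction in which the jaws open and shut, and the axes are right-handed (so a half turn about x gives the same grasp; the last joint's range is limited). The gripper opens to 88 mm and grips with 3 to 60 N. Pads are 20 mm wide; open, the fingers measure 115 mm over their backs; the gripper's body (75 mm by 178 mm) begins 61 mm behind the grasp point.
Start: joints at [-1.334, 0.423, 1.63, -0, 1.089, -0.019], TCP at [158.156, -604.642, 222.675] pointing down, gripper open.
Joint ranges: [-3, 3], [-0.9, 2.11], [0.09, 2.58], [-1.31, 4.45], [0.11, 2.69], [-2.54, 2.54]. Speed limits (rad/s): [2.39, 2.39, 3.01, 3.14, 3.14, 3.14].

### API

Orientations are given as a rotation vector (axis times angle).
In Python, from workcell import ctrl, vision, workorder gives the robot as it stands.
- The arm moves only by the shell command python3 -m crank 'ROWS'. ROWS is JSON, a list of rows, each a list of 3 entries, a list of its own where there are three numbers: the shift along the tool's x, y, z in m, then the turn, a rotation vector about the tool's x, y, z in rad, then the finger opening in m, from 0 to 0.0878. In form: [[[dx, dy, dz], [wx, wy, wz], jaw], ...]. A call has exactly 8 rows; each row shifts and turns the commanded pose from where the row before left it, along the tool's axes as they then stand; what a row does not reach is not made up. A row lasts 1/12 s, in which the tool goes at most 41.7 mm and 7.16 degrees, less where a joint would pass 70% of its speed; a pose out of reach is approached as far as the arm can. A call with a gripper value outside its range is refused whole. The fingers move at their own pace and stop on an object; the grip force is fixed at half the most. Time passes only in rows, so rows that do not move let the fingers close, or fill a call up. It gives the time, the measured TCP pose, the force and the opening at its end, in the units of the state.
- ctrl.get_obs(): the state, without advancing time (a new reading comes with each control period).
- vision.get_image(name): name is "scene" or "top" or "wrist"; returns a dict with "img" (420x560x3 uint8, blue, green, red), "mtx" (3x3 intrinsics, pixels), "rvec" (rotation vector, rad) and "tvec" (3), from world to camera coordinates, as OpenCV has them; the wrist camera has in their place "hand_eye" (4x4, takes a point from camera to tool coordinates, whose origin is the TCP and whose axes are the tool frame's). Camera axes: x right, y down, z forward; pixel columns grow to the right and rows downward; lengths in mm; the calibration is good to about 2 mm. A picture is of the moment at which its call begins: read the wrist's pose just before it. There is no depth.
- workorder.close_job(): hands the job in, once; it reports no verdict.
The state is a dict: "t": time; "qpos": joint angles; "qvel": joint speeds; "joint_torque": joint torques, N m; "ee_pos": TCP position; "orientation": TCP orientation; "ft_force": force on the tool from outside, world axes, zero at the start; "moment": the same for the moment, N m; "width": finger opening in mm.
Only numpy, scipy, OpenCV 4.12 (cv2) and the standard library are available. Lean on these libraries where they do the work, as an engineer would, in place of code of your own. Each camera call takes 0.05 s, during which the arm holds its last target.

### The job

Press the chrome button down to its stop to switch the riser's light off, then pull the tray fully out by its orange knob, and stand every thimble capsule that is on the table upright in the tray. Then push the tray fully home beneath the glass shelf with the capsules still standing in it, and press the chrome button down to its stop again to switch the light on. Leave the bead jar and the sewing gauge where they are.

Things in the scene. Friction and masses are not known exactly. Their poses are not given: they have to be found in the camera images.
- station: Fixed lit acrylic riser, 190 (x) x 400 (y) x 20 mm, rails along both long edges to 34 mm above the table. Own y runs along the rails, +y is the open end. Origin at table level, mid-width; acrylic spans y -210 to +190 mm. Stops: rear face at y -195 mm, front faces at y +172 mm. Small yaw.
- shelf_mouth (a point): Centre of the underside edge of the clear glass shelf on the station, at the mouth the tray passes. Station frame: shelf spans y -210 to -30 mm, x -93 to +93 mm, 118 to 124 mm above the table; it is open at +y; its white back on the -x side (x -93 to -87 mm) is 159 mm high. This point: y -30 mm, 118 mm above the table.
- tray_floor (a point): Centre of the floor's upper face of the loose black tray in the rails (about 2 mm play a side). Tray 160 x 160 mm, 0.4 kg, inside 150 x 150 mm, rim 8 mm above the floor. Axes as the station's. In the station's frame this point is 26 mm above the table, at y -115 mm fully home at the rear stop, y +92 mm fully out at the front stops. It starts at or near home.
- tray_knob (a point): Centre of the tray's upright orange knob, for pulling and pushing: 20 mm wide (x), 30 mm (y), 64 mm tall, 26 to 90 mm above the table, on a tongue at the tray's +y end. This point is 140 mm from the tray's centre along +y, 60 mm above the table; axes as the tray. It stays clear of the glass.
- light (a joint): Travel of the chrome spring push button that switches the riser's light: 0 up, grows as it is pressed, 0.010 m at its stop (about 5 N there); it springs back up when let go.
- light_top (a point): Centre of the top face of the chrome push button (36 mm diameter) on its round white housing (52 mm diameter, 12 mm high), fixed to the table; the face is 26 mm above the table when up and is pressed straight down 10 mm to its stop.
- jar_center (a point): Bystander: white ceramic bead jar with blue lid, loose, 74 mm diameter, 77 mm tall; point 40 mm above its underside on its axis. Leave alone.
- dish: Bystander: shallow white ceramic dish, 100 mm diameter, 15 mm high, with two small thimbles in it, fixed to the table; origin at the centre of its underside.
- gauge_center (a point): Bystander: steel sewing gauge bar lying flat, loose, 160 x 24 x 6 mm, long along its x; point at its centre. Leave alone.
- cap1_center (a point): Centre of a thimble capsule: closed clear upright cylinder, 44 mm diameter (dark weighted base disc 46 mm, 12 mm high), 70 mm tall, about 0.12 kg, a mint green glass thimble inside and a top disc of the same colour; point on its axis 35 mm above its underside, z along the axis. Absent (None) in some starts.
- cap2_center (a point): Centre of a thimble capsule: closed clear upright cylinder, 44 mm diameter (dark weighted base disc 46 mm, 12 mm high), 70 mm tall, about 0.12 kg, a grey titanium thimble inside and a top disc of the same colour; point on its axis 35 mm above its underside, z along the axis. Absent (None) in some starts.
- cap3_center (a point): Centre of a thimble capsule: closed clear upright cylinder, 44 mm diameter (dark weighted base disc 46 mm, 12 mm high), 70 mm tall, about 0.12 kg, a blue ceramic thimble inside and a top disc of the same colour; point on its axis 35 mm above its underside, z along the axis. Absent (None) in some starts.
- cap4_center (a point): Centre of a thimble capsule: closed clear upright cylinder, 44 mm diameter (dark weighted base disc 46 mm, 12 mm high), 70 mm tall, about 0.12 kg, a copper thimble inside and a top disc of the same colour; point on its axis 35 mm above its underside, z along the axis. Absent (None) in some starts.
Things that resemble listed ones, but are neither listed nor needed, are in the scene too. Of the things that look like the part that bears light, take the one that is farthest from the robot's base at the start. What is shaped like the part that bears cap1_center but red is not meant.

How it is judged (in metres and radians):
On the way, in this order (a step that is already met when the one before it is completed fails the run):
1. the chrome button is pressed to its stop (value of joint light above 0.0085 m), for 0.1 s.
2. the tray is pulled fully out to the front stops (y of tray_floor in the frame of station above 0.082 m and z of tray_floor in the frame of station below 0.032 m), for 0.2 s.
3. every capsule stands in the tray, the tray still out (x of cap1_center in the frame of tray_floor between -0.058 and 0.058 m and y of cap1_center in the frame of tray_floor between -0.058 and 0.058 m and z of cap1_center in the frame of tray_floor between 0.028 and 0.042 m and angle between each of cap1_center, cap2_center, cap3_center, cap4_center's own z axis and vertical below 0.12 rad and x of cap2_center in the frame of tray_floor between -0.058 and 0.058 m and y of cap2_center in the frame of tray_floor between -0.058 and 0.058 m and z of cap2_center in the frame of tray_floor between 0.028 and 0.042 m and x of cap3_center in the frame of tray_floor between -0.058 and 0.058 m and y of cap3_center in the frame of tray_floor between -0.058 and 0.058 m and z of cap3_center in the frame of tray_floor between 0.028 and 0.042 m and x of cap4_center in the frame of tray_floor between -0.058 and 0.058 m and y of cap4_center in the frame of tray_floor between -0.058 and 0.058 m and z of cap4_center in the frame of tray_floor between 0.028 and 0.042 m and y of tray_floor in the frame of station above 0.03 m), for 0.2 s.
4. the tray is fully home with every capsule standing in it (x of cap1_center in the frame of tray_floor between -0.058 and 0.058 m and y of cap1_center in the frame of tray_floor between -0.058 and 0.058 m and z of cap1_center in the frame of tray_floor between 0.028 and 0.042 m and angle between each of cap1_center, cap2_center, cap3_center, cap4_center's own z axis and vertical below 0.12 rad and x of cap2_center in the frame of tray_floor between -0.058 and 0.058 m and y of cap2_center in the frame of tray_floor between -0.058 and 0.058 m and z of cap2_center in the frame of tray_floor between 0.028 and 0.042 m and x of cap3_center in the frame of tray_floor between -0.058 and 0.058 m and y of cap3_center in the frame of tray_floor between -0.058 and 0.058 m and z of cap3_center in the frame of tray_floor between 0.028 and 0.042 m and x of cap4_center in the frame of tray_floor between -0.058 and 0.058 m and y of cap4_center in the frame of tray_floor between -0.058 and 0.058 m and z of cap4_center in the frame of tray_floor between 0.028 and 0.042 m and y of tray_floor in the frame of station below -0.107 m and z of tray_floor in the frame of station below 0.032 m), for 0.2 s.
5. the button is pressed to its stop again with the loaded tray home (all of step 4 and value of joint light above 0.0085 m), for 0.1 s.
At the end, for the whole second after the job is handed in: The tray lies in its rails within 8 mm of its rear stop beneath the glass, every present capsule stands on the tray's floor within its rim, tilted under 0.12 rad, and the button is let go and up again (under 2 mm) (all of step 4 and value of joint light below 0.002 m); the robot touches nothing.
It fails at once if the bead jar is moved more than 20 mm (distance of jar_center from where it was at the start of the episode above 0.02 m).
It fails at once if the sewing gauge is moved more than 20 mm (distance of gauge_center from where it was at the start of the episode above 0.02 m).
Of cap1, cap2, cap3, cap4 only 3 to 4 are there at a start; the rules pass over those that are not, and their reading is None.
At some moment in a run one of cap1, cap2, cap3, cap4 may be knocked a few centimetres aside while the robot is not near it.
It also fails if it takes over 210 s, if anything falls off the work surface, if the arm or the gripper's body presses on something with over 40 N, if the wrist force passes 120 N, or if a joint passes its speed limit or range.

## Working session

There is one attempt and no reset: what is moved stays moved. The work goes in short steps, Python scripts to look and compute and a shell command to move; the robot and the scene stay as the last step left them, time stands still between calls to the robot, and variables do not carry over. Pictures are saved under pics/ and viewed, and the job is handed in when it is done.

```bash
ls; mkdir -p pics; python3 - <<'E'
from workcell import ctrl, vision, workorder
import cv2
o=ctrl.get_obs(); print(o); print(ctrl.grip_point_offset)
for n in ("scene","top","wrist"):
    d=vision.get_image(n); cv2.imwrite(f"pics/{n}0.png",d["img"]); print(n,{k:v for k,v in d.items() if k!="img"})
E
```

```text
pics
{'t': 0.0, 'qpos': array([-1.33399428e+00,  4.23831517e-01,  1.63067691e+00, -9.38021798e-06,
        1.08858461e+00, -1.89943694e-02]), 'qvel': array([-0.00148485, -0.00029071, -0.00025918,  0.00070643,  0.00125222,
        0.0014213 ]), 'joint_torque': array([ 1.07590087e-03, -5.44625866e+01, -2.73662120e+01,  6.44524419e-02,
        2.28602701e-02, -1.43509806e-04]), 'ee_pos': array([ 158.03264328, -604.12606834,  221.91265702]), 'orientation': array([ 2.08557738,  0.26980073, -2.08593768]), 'ft_force': array([ 0.06251252,  0.4835095 , -0.03865983]), 'moment': array([ 0.04430922, -0.05265784,  0.03178815]), 'width': 88.00178886370375}
18.700000000000003
scene {'mtx': array([[381.41580358,   0.        , 280.00091104],
       [  0.        , 381.41580358, 207.30414282],
       [  0.        ,   0.        ,   1.        ]]), 'rvec': array([ 2.33507285,  1.2106056 , -0.34315962]), 'tvec': array([-250.59506853, -308.76738944, 1315.22506557])}
top {'mtx': array([[399.57701359,   0.        , 282.85069059],
       [  0.        , 399.57701359, 207.1227379 ],
       [  0.        ,   0.        ,   1.        ]]), 'rvec': array([ 2.16275952, -2.17464914,  0.1009781 ]), 'tvec': array([  -2.97872199,  496.0648612 , 1312.65916757])}
wrist {'mtx': array([[299.59797261,   0.        , 276.2232371 ],
       [  0.        , 299.59797261, 208.00484954],
       [  0.        ,   0.        ,   1.        ]]), 'hand_eye': array([[ 5.59259394e-04, -2.97103074e-01,  9.54845250e-01,
        -1.63300736e+02],
       [ 9.99999536e-01, -5.83073386e-04, -7.67131669e-04,
         1.63173865e+00],
       [ 7.84662030e-04,  9.54845235e-01,  2.97102610e-01,
        -8.23953478e+01],
       [ 0.00000000e+00,  0.00000000e+00,  0.00000000e+00,
         1.00000000e+00]])}
```

View pics/scene0.png

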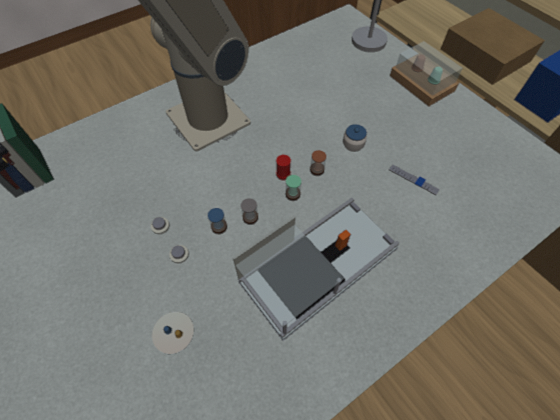

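View pics/top0.png

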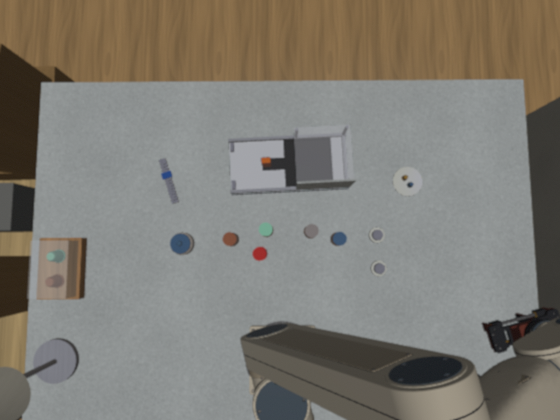

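View pics/wrist0.png

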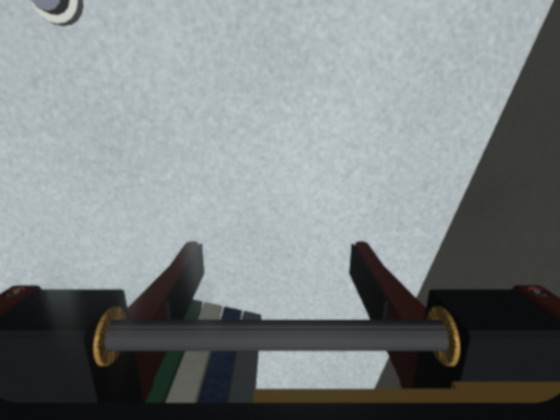

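Helpers next, with enlarged crops for pixel measurement.

```bash
cat > h.py <<'E'
from workcell import ctrl, vision, workorder
import cv2, numpy as np
from scipy.spatial.transform import Rotation as R
def cam(n):
    o=ctrl.get_obs(); d=vision.get_image(n)
    K=d["mtx"]
    if n=="wrist":
        Tt=np.eye(4);Tt[:3,:3]=R.from_rotvec(o["orientation"]).as_matrix();Tt[:3,3]=o["ee_pos"]
        T=Tt@d["hand_eye"]
    else:
        W=np.eye(4);W[:3,:3]=R.from_rotvec(np.ravel(d["rvec"])).as_matrix();W[:3,3]=np.ravel(d["tvec"])
        T=np.linalg.inv(W)
    return d["img"],K,T
def p2w(K,T,u,v,z):
    r=T[:3,:3]@np.linalg.solve(K,[u,v,1.]); c=T[:3,3]
    return c+r*(z-c[2])/r[2]
def w2p(K,T,P):
    P=np.atleast_2d(P); c=(P-T[:3,3])@T[:3,:3]; q=c@K.T
    return q[:,:2]/q[:,2:]
def crop(img,u0,v0,u1,v1,s,name):
    cv2.imwrite(f"pics/{name}.png",cv2.resize(img[v0:v1,u0:u1],None,fx=s,fy=s,interpolation=cv2.INTER_CUBIC))
def pose():
    o=ctrl.get_obs(); M=R.from_rotvec(o["orientation"]).as_matrix()
    print("t",round(o["t"],2),"p",np.round(o["ee_pos"],1),"f",np.round(o["ft_force"],1),"w",round(o["width"],1)); print(np.round(M,3)); return np.array(o["ee_pos"]),M
def solve(target,R_t=None,off=0):
    "shift in tool axes (mm) from now to target TCP"
    p,M=pose(); d=M.T@(np.array(target)-p); print("tool shift mm",np.round(d,1))
    if R_t is not None: print("rot",np.round(R.from_matrix(M.T@R_t).as_rotvec(),3))
    return d
E
python3 - <<'E'
from h import *
pose()
img,K,T=cam("top")
print(T[:3,3])
for nm,u,v,z in [("btnfar",377,235,26),("btnnear",379,268,26),("blue",339,239,70),("grey",311,231,70),("mint",266,230,70),("copper",230,240,70),("red",260,254,70),("jar",181,244,77),("knob",265,160,90)]:
    print(nm,np.round(p2w(K,T,u,v,z),1))
crop(img,215,115,375,205,5,"top_st"); crop(img,150,215,400,285,3,"top_caps")
img,K,T=cam("scene"); crop(img,140,140,340,270,4,"sc_caps"); crop(img,225,190,405,340,4,"sc_st")
E
```

```text
t 0.15 p [ 158.  -604.2  222.1] f [ 0.7 -0.8  0.4] w 87.9
[[-0.     0.253 -0.967]
 [ 0.001 -0.967 -0.253]
 [-1.    -0.001 -0.   ]]
[ 365.09184006  -12.06605169 1354.88954097]
btnfar [ 401.2 -317.3   26. ]
btnnear [ 292.9 -320.8   26. ]
blue [ 387.9 -185.3   70. ]
grey [414.  -95.9  70. ]
mint [418.   48.6  70. ]
copper [386.6 164.2  70. ]
red [341.5  67.9  70. ]
jar [374.6 319.5  77. ]
knob [642.3  50.7  90. ]
```

View pics/top_st.png

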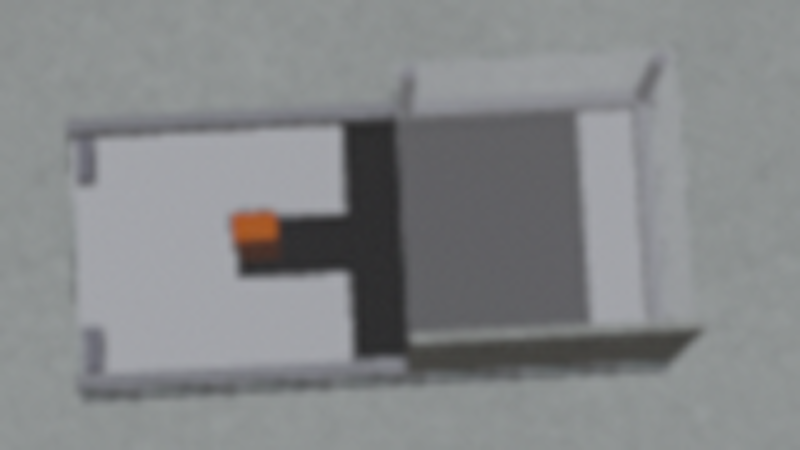

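View pics/top_caps.png

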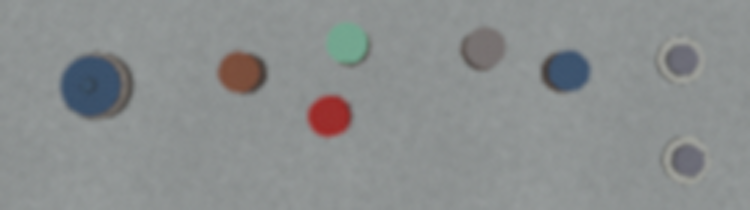

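View pics/sc_caps.png

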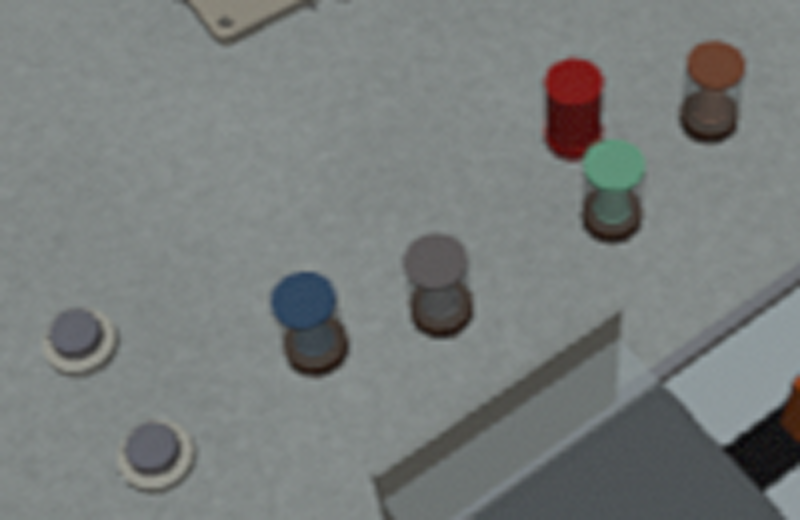

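View pics/sc_st.png

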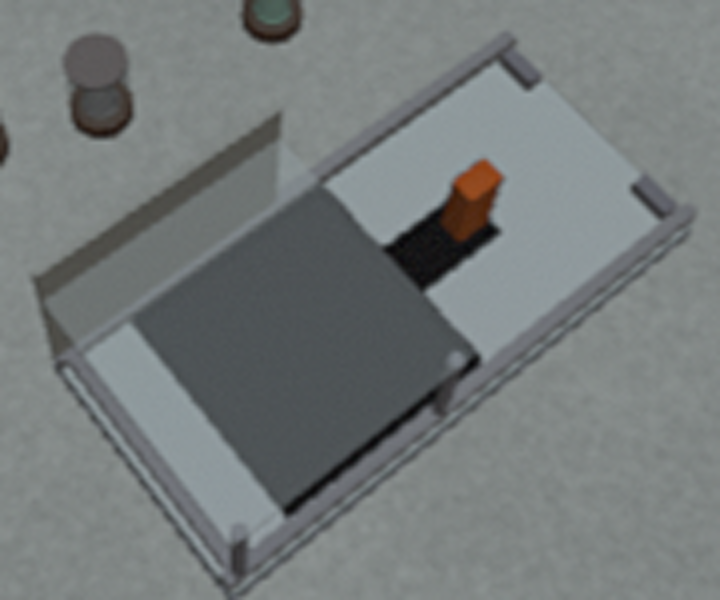

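```bash
python3 - <<'E'
from h import *
def up(U,V,u0,v0,s): return (U+.5)/s-.5+u0,(V+.5)/s-.5+v0
img,K,T=cam("top"); im2,K2,T2=cam("scene")
def tri(a,b):
    A=[];B=[]
    for (KK,TT,(u,v)) in ((K,T,a),(K2,T2,b)):
        P=KK@np.linalg.inv(TT)[:3]
        A+= [u*P[2]-P[0], v*P[2]-P[1]]
    A=np.array(A); return np.linalg.lstsq(A[:,:3],-A[:,3],rcond=None)[0]
tp={"btn":(682,60),"btn2":(688,160),"copper":(241,72),"mint":(348,44),"grey":(484,48),"blue":(568,71),"red":(330,116)}
sp={"btn":(154,447),"btn2":(77,333),"copper":(716,66),"mint":(614,165),"grey":(436,262),"blue":(304,300),"red":(575,82)}
for k in tp:
    a=up(*tp[k],150,215,3); b=up(*sp[k],140,140,4)
    z=26 if 'btn' in k else 70
    print(k,np.round(p2w(K,T,*a,z),1),np.round(p2w(K2,T2,*b,z),1),np.round(tri(a,b),1))
for k,a,z in [("railTL",(70,122),34),("railBL",(82,392),34),("trayFL",(345,125),34),("trayFR",(355,357),34),("trayBL",(577,112),34),("trayBR",(590,322),34),("knob",(255,227),90)]:
    print(k,np.round(p2w(K,T,*up(*a,215,115,5),z),1))
for k,a,z in [("railTL",(690,210),34),("railBL",(508,38),34),("knob",(478,178),90),("backTL",(280,113),159),("backR",(36,279),159)]:
    print(k,np.round(p2w(K2,T2,*up(*a,225,190,4),z),1))
E
```

```text
btn [ 402.3 -317.4   26. ] [ 410.  -316.4   26. ] [ 403.4 -317.9   16. ]
btn2 [ 292.9 -320.8   26. ] [ 300.4 -320.    26. ] [ 293.  -321.4   16.5]
copper [390.8 164.2  70. ] [396.  168.2  70. ] [392.6 167.   67.2]
mint [420.1  49.7  70. ] [425.3  52.6  70. ] [421.7  52.   66.2]
grey [415.1 -95.9  70. ] [420.8 -95.4  70. ] [416.1 -95.   63.3]
blue [ 390.  -185.3   70. ] [ 394.9 -184.6   70. ] [ 390.7 -184.9   64.3]
red [343.6  68.9  70. ] [347.8  73.6  70. ] [345.1  71.5  68.4]
railTL [727.6 176.5  34. ]
railBL [543.4 167.   34. ]
trayFL [724.3  -9.5  34. ]
trayFR [565.9 -15.3  34. ]
trayBL [ 732.2 -166.3   34. ]
trayBR [ 588.6 -172.5   34. ]
knob [642.3  48.7  90. ]
railTL [729.8 178.   34. ]
railBL [554.3 168.4  34. ]
knob [646.8  51.5  90. ]
backTL [565.9 -49.1 159. ]
backR [ 573.7 -226.7  159. ]
```

Button candidates in the top image are (377,235), which is 511 mm from the base, and (379,268), at 435 mm. I choose the far one at (377,235). Capsules are copper (230,239), mint (266,230), grey (311,231) and blue (339,239). The red cylinder at (260,254) is a decoy. I move over the far button and check it up close with the wrist camera.

```bash
python3 -m crank '[[[0,-0.022,-0.033],[0,0,0],0],[[0,-0.022,-0.033],[0,0,0],0],[[0,-0.022,-0.033],[0,0,0],0],[[0,-0.022,-0.033],[0,0,0],0],[[0,-0.022,-0.033],[0,0,0],0],[[0,-0.022,-0.033],[0,0,0],0],[[0,-0.022,-0.033],[0,0,0],0],[[0,-0.022,-0.033],[0,0,0],0]]'
python3 -m crank '[[[0,0,0],[-0.12,0,0],0],[[0,0,0],[-0.12,0,0],0],[[0,0,0],[-0.12,0,0],0],[[0,0,0],[-0.12,0,0],0],[[0,0,0],[-0.12,0,0],0],[[0,0,0],[-0.12,0,0],0],[[0,0,0],[-0.12,0,0],0],[[0,0,0],[-0.12,0,0],0]]'
python3 -m crank '[[[0,0,0],[-0.12,0,0],0],[[0,0,0],[-0.12,0,0],0],[[0,0,0],[-0.114,0,0],0],[[0,0,0],[0,0,0],0],[[0,0,0],[0,0,0],0],[[0,0,0],[0,0,0],0],[[0,0,0],[0,0,0],0],[[0,0,0],[0,0,0],0]]'
python3 - <<'E'
from h import *
pose(); img,K,T=cam("wrist"); cv2.imwrite("pics/w1.png",img)
print(w2p(K,T,[[404,-317,26],[293,-321,26]]))
E
```

```text
t: 1.02
ee_pos: [370.0, -366.0, 222.9]
orientation: [2.085, 0.268, -2.085]
ft_force: [0.4, -0.3, -0.5]
width: 38.0
t: 1.68
ee_pos: [369.1, -367.6, 222.8]
orientation: [1.461, 1.023, -1.461]
ft_force: [-0.3, 0.5, 0.6]
width: 0.5
t: 2.35
ee_pos: [369.0, -367.6, 222.7]
orientation: [1.211, 1.208, -1.211]
ft_force: [0.3, -0.1, -0.1]
width: 0.4
t 2.35 p [ 369.  -367.6  222.7] f [ 0.3 -0.1 -0.1] w 0.4
[[ 0.     1.    -0.002]
 [-0.    -0.002 -1.   ]
 [-1.     0.     0.   ]]
[[305.15050887 141.44977234]
 [211.09119003 145.2193762 ]]
```

View pics/w1.png

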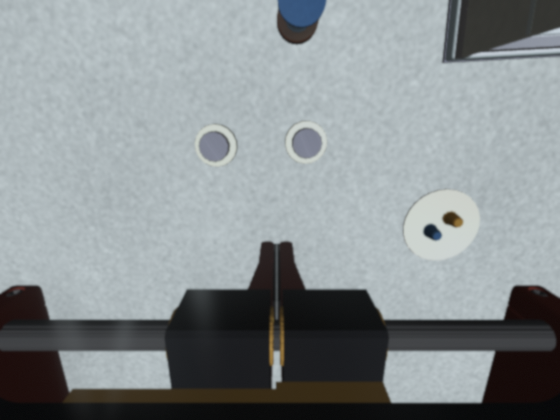

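The wrist view shows the near button at (216,145) and the chosen far button at (306,143), both within 2 px of prediction. Moving over it and pressing.

```bash
python3 -m crank '[[[0,0.018,-0.025],[0,0,0],0],[[0,0.0183,-0.025],[0,0,0],0],[[0.03,0,0],[0,0,0],0],[[0.03,0,0],[0,0,0],0],[[0.03,0,0],[0,0,0],0],[[0.03,0,0],[0,0,0],0],[[0.03,0,0],[0,0,0],0],[[0.027,0,0],[0,0,0],0]]'
python3 -m crank '[[[0,0,0],[0,0,0],0],[[0.01,0,0],[0,0,0],0],[[0.01,0,0],[0,0,0],0],[[0.005,0,0],[0,0,0],0],[[0.004,0,0],[0,0,0],0],[[0.002,0,0],[0,0,0],0],[[0,0,0],[0,0,0],0],[[0,0,0],[0,0,0],0]]'
python3 - <<'E'
from h import *
pose(); img,K,T=cam("wrist"); cv2.imwrite("pics/w2.png",img)
E
```

```text
t: 3.07
ee_pos: [405.2, -317.4, 44.1]
orientation: [1.211, 1.209, -1.211]
ft_force: [-0.5, 0.2, 0.6]
width: 0.7
t: 3.73
ee_pos: [406.3, -318.4, 16.2]
orientation: [1.21, 1.206, -1.209]
ft_force: [-1.0, 0.2, 10.3]
width: 0.5
t 3.73 p [ 406.3 -318.4   16.2] f [-1.   0.2 10.3] w 0.5
[[ 0.002  1.    -0.001]
 [-0.002 -0.001 -1.   ]
 [-1.     0.002  0.002]]
```

View pics/w2.png

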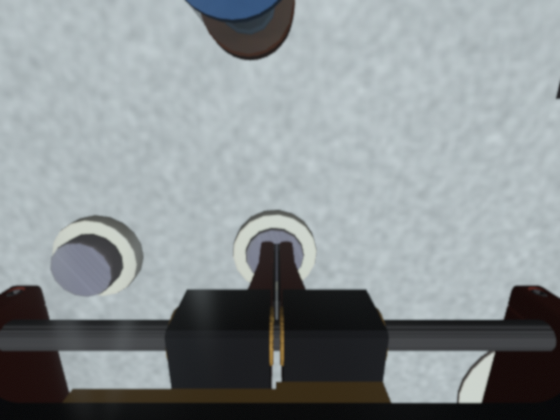

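Force 10 N at z 16, so the button is at its stop (5 N spring); the view at (275,255) shows it pressed next to its up twin. Rising and going over the station.

```bash
python3 -m crank '[[[-0.04,0,0],[0,0,0],0],[[-0.04,0,0],[0,0,0],0.04],[[-0.04,0,0],[0,0,0],0.0878],[[-0.04,0,0],[0,0,0],0.0878],[[-0.04,0,0],[0,0,0],0.0878],[[-0.04,0,0],[0,0,0],0.0878],[[0,0.025,-0.03],[0,0,0],0.0878],[[0,0.025,-0.03],[0,0,0],0.0878]]'
python3 -m crank '[[[0,0.025,-0.03],[0,0,0],0.0878],[[0,0.025,-0.03],[0,0,0],0.0878],[[0,0.025,-0.03],[0,0,0],0.0878],[[0,0.025,-0.03],[0,0,0],0.0878],[[0,0.025,-0.03],[0,0,0],0.0878],[[0,0.025,-0.03],[0,0,0],0.0878],[[0,0.025,-0.03],[0,0,0],0.0878],[[0,0.013,-0.028],[0,0,0],0.0878]]'
python3 -m crank '[[[0,0,0],[0,0,0],0.0878],[[0,0,0],[0,0,0],0.0878],[[0,0,0],[0,0,0],0.0878],[[0,0,0],[0,0,0],0.0878],[[0,0,0],[0,0,0],0.0878],[[0,0,0],[0,0,0],0.0878],[[0,0,0],[0,0,0],0.0878],[[0,0,0],[0,0,0],0.0878]]'
python3 - <<'E'
from h import *
pose(); img,K,T=cam("wrist"); cv2.imwrite("pics/w3.png",img)
np.savez("w3.npz",K=K,T=T)
img,K,T=cam("scene"); cv2.imwrite("pics/s3.png",img)
E
```

```text
t: 4.45
ee_pos: [456.7, -259.0, 258.8]
orientation: [1.213, 1.199, -1.21]
ft_force: [-0.1, 0.6, -0.3]
width: 43.3
t: 5.12
ee_pos: [645.7, -17.8, 255.3]
orientation: [1.211, 1.208, -1.208]
ft_force: [-0.1, 0.2, -0.1]
width: 87.6
t: 5.78
ee_pos: [643.5, -20.4, 254.8]
orientation: [1.211, 1.208, -1.21]
ft_force: [-0.1, -0.2, 0.5]
width: 87.6
t 5.78 p [643.5 -20.4 254.8] f [-0.1 -0.2  0.5] w 87.6
[[ 0.     1.    -0.002]
 [ 0.    -0.002 -1.   ]
 [-1.     0.    -0.   ]]
```

View pics/w3.png

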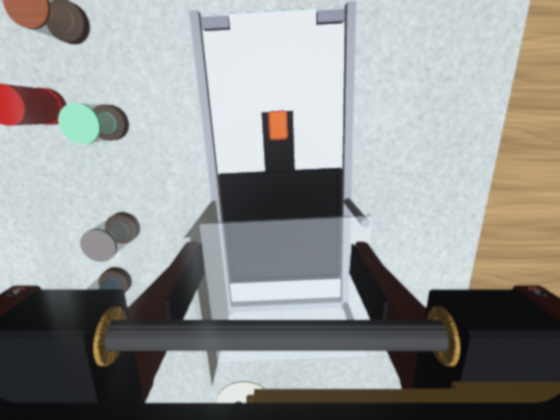

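View pics/s3.png

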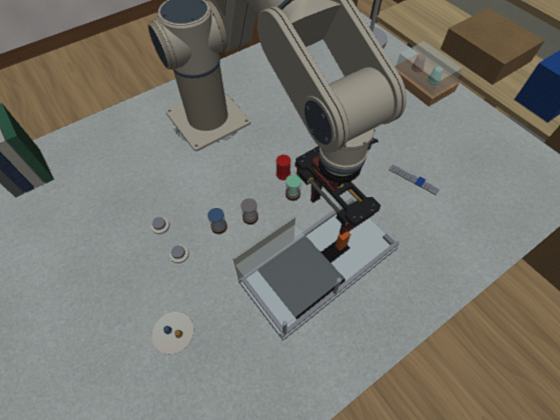

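```bash
python3 - <<'E'
from h import *
img=cv2.imread("pics/w3.png"); crop(img,180,0,370,200,4,"w3c")
E
```

```text
(no output)
```

View pics/w3c.png

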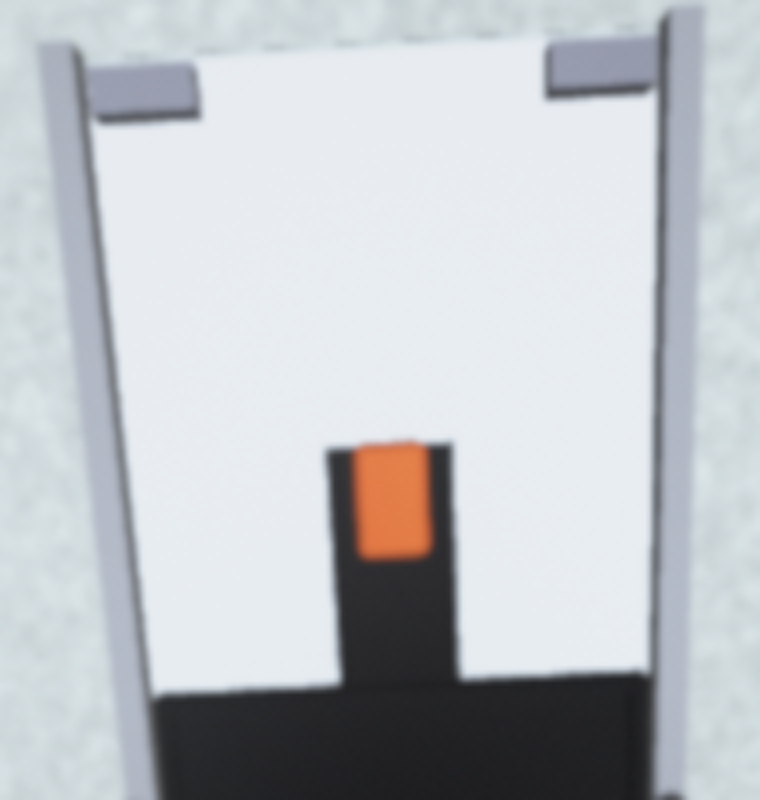

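```bash
python3 - <<'E'
from h import *
from scipy.optimize import least_squares
d=np.load("w3.npz");K,T=d["K"],d["T"]
f=lambda U,V:((U+.5)/4-.5+180,(V+.5)/4-.5)
# station points (x,y,z)->crop px ; rail outer top corners; tray front corners rim z34 relative to tray y; knob top corners
st=[((-95,190,34),(39,44)),((95,190,34),(705,6))]
w=lambda U,V,z:np.round(p2w(K,T,*f(U,V),z),1)
print("corners",w(39,44,34),w(705,6,34))
for n,U,V,z in [("knobFL",354,447,90),("knobFR",427,442,90),("knobBL",360,557,90),("knobBR",432,554,90),("trayFL",158,695,34),("trayFR",645,674,34),("railL",125,800,34),("railR",688,790,34),("stopRfront",547,97,34),("stopLfront",98,122,34)]: print(n,w(U,V,z))
kc=np.mean([w(354,447,90),w(427,442,90),w(360,557,90),w(432,554,90)],0); print("knob",kc)
E
```

```text
corners [548.  171.3  34. ] [732.9 180.   34. ]
knobFL [636.1  63.6  90. ]
knobFR [655.1  64.8  90. ]
knobBL [637.4  35.6  90. ]
knobBR [656.7  36.4  90. ]
trayFL [570.3 -12.1  34. ]
trayFR [727.7  -5.6  34. ]
railL [557.3 -47.3  34. ]
railR [744.4 -44.4  34. ]
stopRfront [690.1 158.   34. ]
stopLfront [563.  152.1  34. ]
knob [646.325  50.1    90.   ]
```

Station yaw is about 0.047 with its origin near (649,-14), and the stop faces check at y≈170. The knob is at (646,50), so tray centre y is about -75, not quite home. Grasping the knob.

```bash
python3 -m crank '[[[0,0.0014,-0.035],[0,0,0],0.0878],[[0,0.0014,-0.0355],[0,0,0],0.0878],[[0,0,0],[-0.047,0,0],0.0878],[[0.035,0,0],[0,0,0],0.0878],[[0.035,0,0],[0,0,0],0.0878],[[0.035,0,0],[0,0,0],0.0878],[[0.02,0,0],[0,0,0],0.0878],[[0.02,0,0],[0,0,0],0.0878]]'
python3 -m crank '[[[0.02,0,0],[0,0,0],0.0878],[[0.02,0,0],[0,0,0],0.0878],[[0.02,0,0],[0,0,0],0.0878],[[0.009,0,0],[0,0,0],0.0878],[[0,0,0],[0,0,0],0.0878],[[0,0,0],[0,0,0],0.0878],[[0,0,0],[0,0,0],0.0878],[[0,0,0],[0,0,0],0.0878]]'
python3 - <<'E'
from h import *
pose(); img,K,T=cam("wrist"); cv2.imwrite("pics/w4.png",img)
E
```

```text
t: 6.55
ee_pos: [645.7, 50.7, 107.6]
orientation: [1.174, 1.232, -1.177]
ft_force: [-0.1, -0.2, -0.2]
width: 88.1
t: 7.22
ee_pos: [647.6, 50.7, 42.2]
orientation: [1.176, 1.229, -1.173]
ft_force: [-0.4, -0.6, -0.3]
width: 87.8
t 7.22 p [647.6  50.7  42.2] f [-0.4 -0.6 -0.3] w 87.8
[[ 0.002  0.999  0.046]
 [ 0.     0.046 -0.999]
 [-1.     0.002 -0.   ]]
```

View pics/w4.png

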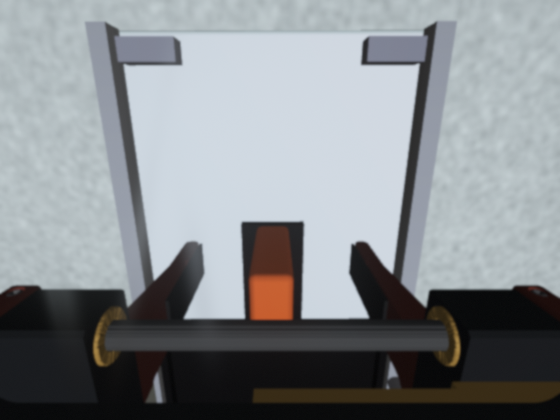

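Knob at (272,265) is centred between the fingers. Closing, then pulling.

```bash
python3 -m crank '[[[0,0,0],[0,0,0],0],[[0,0,0],[0,0,0],0],[[0,0,0],[0,0,0],0],[[0,0,0],[0,0,0],0],[[0,0,0],[0,0,0],0],[[0,0,0],[0,0,0],0],[[0,0,0],[0,0,0],0],[[0,0,0],[0,0,0],0]]'
python3 -m crank '[[[0,0,0],[0,0,0],0],[[0,0,-0.01],[0,0,0],0],[[0,0,-0.015],[0,0,0],0],[[0,0,-0.02],[0,0,0],0],[[0,0,-0.02],[0,0,0],0],[[0,0,-0.02],[0,0,0],0],[[0,0,-0.015],[0,0,0],0],[[0,0,-0.015],[0,0,0],0]]'
python3 -m crank '[[[0,0,-0.01],[0,0,0],0],[[0,0,-0.01],[0,0,0],0],[[0,0,-0.01],[0,0,0],0],[[0,0,-0.007],[0,0,0],0],[[0,0,-0.005],[0,0,0],0],[[0,0,-0.003],[0,0,0],0],[[0,0,-0.003],[0,0,0],0],[[0,0,0],[0,0,0],0]]'
python3 - <<'E'
from h import *
pose(); img,K,T=cam("wrist"); cv2.imwrite("pics/w5.png",img)
E
```

```text
t: 7.93
ee_pos: [646.5, 50.7, 40.6]
orientation: [1.175, 1.231, -1.175]
ft_force: [0.1, -0.9, -0.4]
width: 38.0
t: 8.6
ee_pos: [640.9, 167.4, 40.6]
orientation: [1.174, 1.231, -1.175]
ft_force: [0.3, -3.3, -0.2]
width: 20.2
t: 9.27
ee_pos: [639.0, 214.0, 40.6]
orientation: [1.176, 1.231, -1.175]
ft_force: [-0.5, 2.0, -1.5]
width: 20.0
t 9.27 p [639.  214.   40.6] f [-0.5  2.  -1.5] w 20.0
[[-0.     0.999  0.046]
 [ 0.001  0.046 -0.999]
 [-1.    -0.    -0.001]]
```

View pics/w5.png

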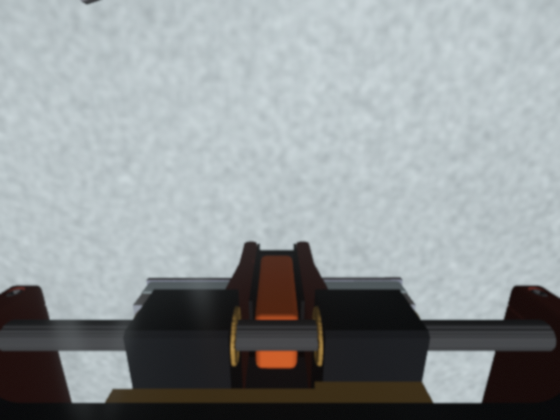

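```bash
python3 -m crank '[[[0,0,-0.002],[0,0,0],0],[[0,0,-0.002],[0,0,0],0],[[0,0,-0.002],[0,0,0],0],[[0,0,0],[0,0,0],0],[[0,0,0],[0,0,0],0],[[0,0,0],[0,0,0],0],[[0,0,0],[0,0,0],0],[[0,0,0],[0,0,0],0]]'
python3 -m crank '[[[0,0,-0.002],[0,0,0],0],[[0,0,-0.002],[0,0,0],0],[[0,0,-0.002],[0,0,0],0],[[0,0,-0.002],[0,0,0],0],[[0,0,0],[0,0,0],0],[[0,0,0],[0,0,0],0],[[0,0,0],[0,0,0],0],[[0,0,0],[0,0,0],0]]'
```

```text
t: 9.98
ee_pos: [638.8, 219.7, 40.6]
orientation: [1.175, 1.231, -1.175]
ft_force: [0.1, 0.4, -1.9]
width: 19.9
t: 10.65
ee_pos: [638.4, 227.8, 40.7]
orientation: [1.176, 1.231, -1.175]
ft_force: [0.2, 1.7, -2.4]
width: 19.7
```

```bash
python3 - <<'E'
from h import *
img,K,T=cam("top"); cv2.imwrite("pics/t6.png",img); crop(img,190,90,370,210,4,"t6c")
img,K,T=cam("scene"); crop(img,225,160,425,340,4,"s6c")
E
```

```text
(no output)
```

View pics/t6c.png

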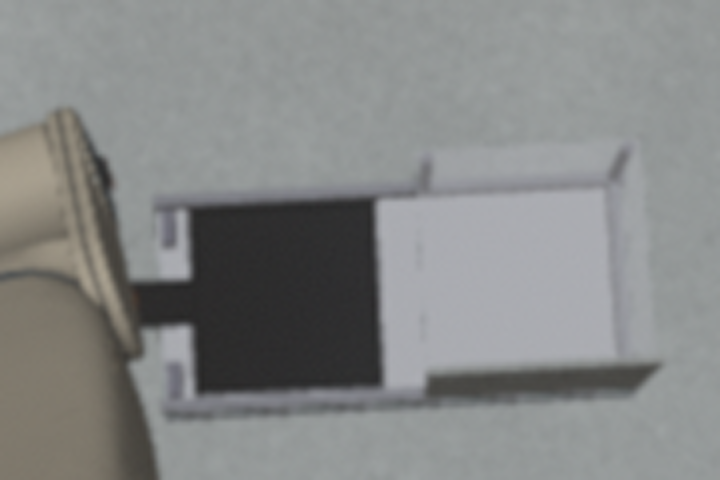

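View pics/s6c.png

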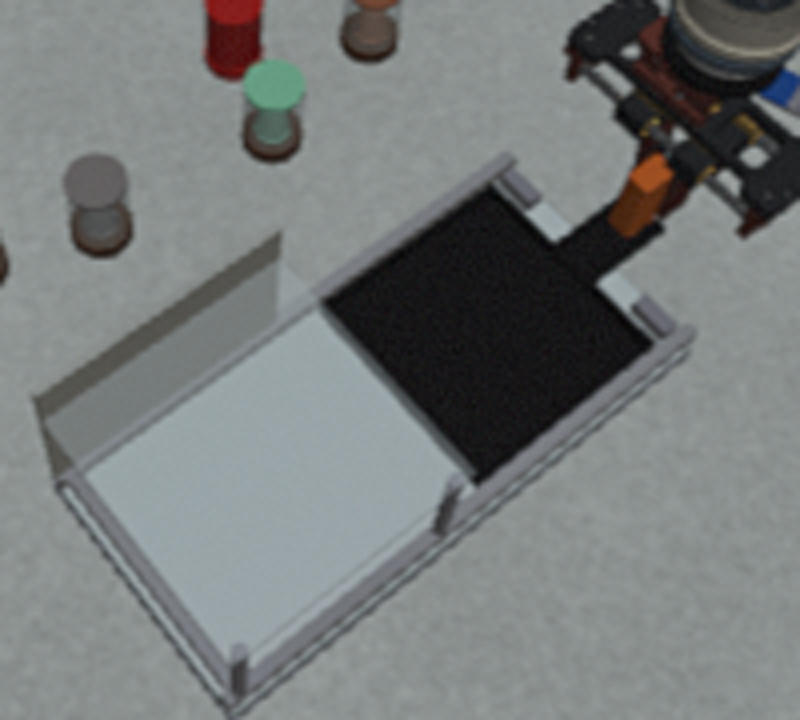

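```bash
python3 - <<'E'
from h import *
img,K,T=cam("top")
f=lambda U,V:((U+.5)/4-.5+190,(V+.5)/4-.5+90)
for n,U,V in [("FL",192,207),("FR",197,393),("BL",376,199),("BR",383,388),("stopL",176,235),("stopR",184,380)]:
  for z in (34,): print(n,np.round(p2w(K,T,*f(U,V),z),1))
E
```

```text
FL [719.2 145.9  34. ]
FR [560.5 140.8  34. ]
BL [725.   -9.6  34. ]
BR [563.8 -14.5  34. ]
stopL [695.1 159.2  34. ]
stopR [571.6 151.7  34. ]
```

The gripper closed late and slid to the knob's end, so the tray is about 12 mm short. Regripping at the knob's centre, with time to close fully.

```bash
python3 -m crank '[[[0,0,0],[0,0,0],0.05],[[0,0,0],[0,0,0],0.05],[[0,0,0],[0,0,0],0.05],[[0,0,0],[0,0,0],0.05],[[0,0,0.012],[0,0,0],0.05],[[0,0,0.012],[0,0,0],0.05],[[0,0,0],[0,0,0],0],[[0,0,0],[0,0,0],0]]'
python3 -m crank '[[[0,0,0],[0,0,0],0],[[0,0,0],[0,0,0],0],[[0,0,0],[0,0,0],0],[[0,0,0],[0,0,0],0],[[0,0,0],[0,0,0],0],[[0,0,0],[0,0,0],0],[[0,0,0],[0,0,0],0],[[0,0,0],[0,0,0],0]]'
python3 -m crank '[[[0,0,-0.002],[0,0,0],0],[[0,0,-0.002],[0,0,0],0],[[0,0,-0.002],[0,0,0],0],[[0,0,-0.002],[0,0,0],0],[[0,0,-0.002],[0,0,0],0],[[0,0,-0.001],[0,0,0],0],[[0,0,0],[0,0,0],0],[[0,0,0],[0,0,0],0]]'
python3 -m crank '[[[0,0,-0.001],[0,0,0],0],[[0,0,-0.001],[0,0,0],0],[[0,0,-0.001],[0,0,0],0],[[0,0,-0.001],[0,0,0],0],[[0,0,-0.001],[0,0,0],0],[[0,0,0],[0,0,0],0],[[0,0,0],[0,0,0],0],[[0,0,0],[0,0,0],0]]'
```

```text
t: 11.47
ee_pos: [639.6, 202.1, 40.7]
orientation: [1.176, 1.23, -1.177]
ft_force: [0.0, 0.7, -0.4]
width: 40.0
t: 12.13
ee_pos: [639.4, 203.7, 40.7]
orientation: [1.175, 1.231, -1.175]
ft_force: [-1.5, 0.3, 0.4]
width: 20.1
t: 12.8
ee_pos: [639.0, 214.1, 40.6]
orientation: [1.174, 1.231, -1.175]
ft_force: [0.5, -5.3, 2.0]
width: 19.8
t: 13.47
ee_pos: [638.8, 214.6, 40.3]
orientation: [1.169, 1.227, -1.178]
ft_force: [2.1, -22.8, 2.4]
width: 19.8
```

Force -23 N at y=214.6, so the tray is against its stops. Relaxing, releasing and rising to look at the capsules.

```bash
python3 -m crank '[[[0,0,0.002],[0,0,0],0],[[0,0,0.002],[0,0,0],0],[[0,0,0],[0,0,0],0.0878],[[0,0,0],[0,0,0],0.0878],[[0,0,0],[0,0,0],0.0878],[[0,0,0],[0,0,0],0.0878],[[0,0,0],[0,0,0],0.0878],[[0,0,0],[0,0,0],0.0878]]'
python3 -m crank '[[[-0.03,0,0],[0,0,0],0.0878],[[-0.03,0,0],[0,0,0],0.0878],[[-0.04,0,0],[0,0,0],0.0878],[[-0.04,0,0],[0,0,0],0.0878],[[-0.04,0,0],[0,0,0],0.0878],[[-0.03,0,0],[0,0,0],0.0878],[[0,-0.023,0.0265],[0,0,0],0.0878],[[0,-0.023,0.0265],[0,0,0],0.0878]]'
python3 -m crank '[[[0,-0.023,0.0265],[0,0,0],0.0878],[[0,-0.023,0.0265],[0,0,0],0.0878],[[0,-0.023,0.0265],[0,0,0],0.0878],[[0,-0.023,0.0265],[0,0,0],0.0878],[[0,-0.023,0.0265],[0,0,0],0.0878],[[0,-0.023,0.0265],[0,0,0],0.0878],[[0,-0.023,0.0265],[0,0,0],0.0878],[[0,-0.023,0.0265],[0,0,0],0.0878]]'
python3 -m crank '[[[0,0,0],[0,0,0],0.0878],[[0,0,0],[0,0,0],0.0878],[[0,0,0],[0,0,0],0.0878],[[0,0,0],[0,0,0],0.0878],[[0,0,0],[0,0,0],0.0878],[[0,0,0],[0,0,0],0.0878],[[0,0,0],[0,0,0],0.0878],[[0,0,0],[0,0,0],0.0878]]'
python3 - <<'E'
from h import *
pose(); img,K,T=cam("wrist"); cv2.imwrite("pics/w7.png",cv2.resize(img,(784,588))); np.savez("w7.npz",K=K,T=T)
img,K,T=cam("top"); crop(img,150,110,410,300,3,"t7c")
E
```

```text
t: 14.13
ee_pos: [638.9, 215.9, 40.6]
orientation: [1.175, 1.231, -1.175]
ft_force: [-0.7, -0.7, 0.6]
width: 56.5
t: 14.8
ee_pos: [596.9, 161.3, 253.5]
orientation: [1.178, 1.228, -1.169]
ft_force: [0.8, -1.1, -0.8]
width: 87.7
t: 15.47
ee_pos: [420.2, -60.7, 250.8]
orientation: [1.175, 1.23, -1.174]
ft_force: [0.5, 0.0, -0.3]
width: 87.9
t: 16.13
ee_pos: [421.6, -59.4, 250.5]
orientation: [1.175, 1.231, -1.175]
ft_force: [-0.0, -0.6, -0.2]
width: 87.8
t 16.13 p [421.6 -59.4 250.5] f [-0.  -0.6 -0.2] w 87.8
[[-0.     0.999  0.047]
 [ 0.     0.047 -0.999]
 [-1.    -0.    -0.   ]]
```

View pics/w7.png

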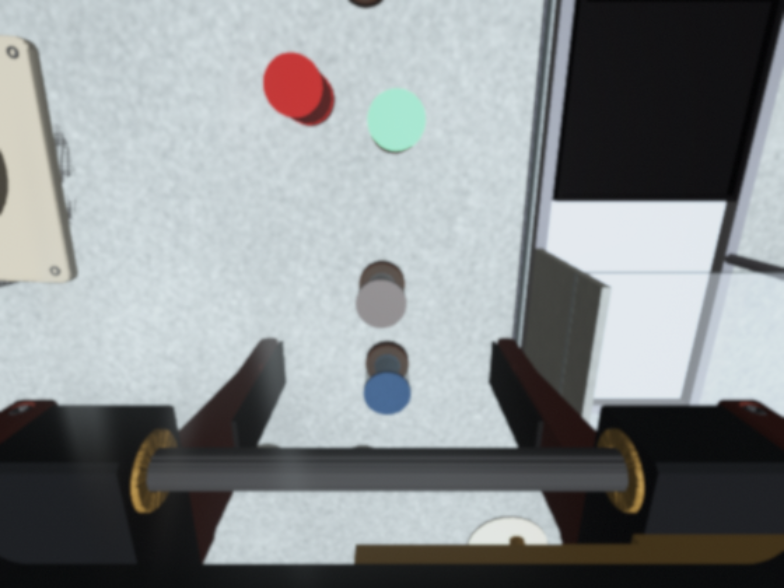

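View pics/t7c.png

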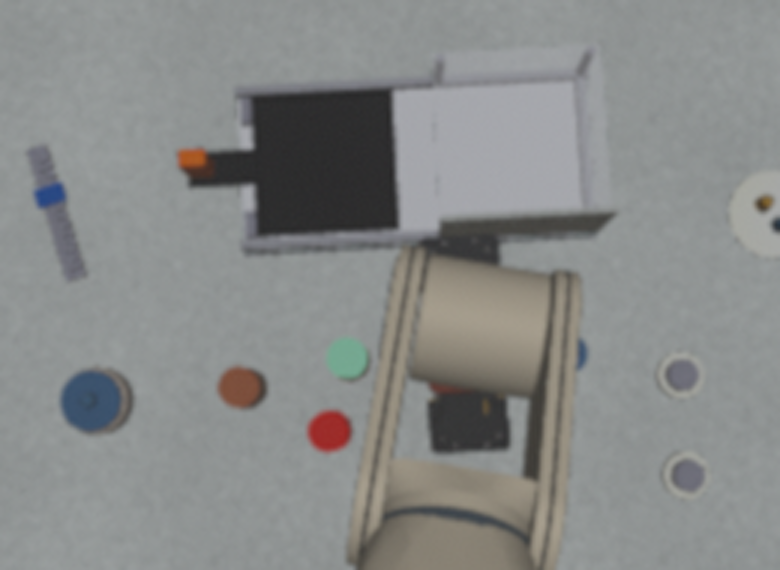

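```bash
python3 - <<'E'
from h import *
d=np.load("w7.npz");K,T=d["K"],d["T"]
for n,u,v in [("mint",397,120),("red",294,85),("grey",381,303),("blue",387,393)]: print(n,np.round(p2w(K,T,(u+.5)/1.4-.5,(v+.5)/1.4-.5,70),1))
print("base: mint",np.round(p2w(K,T,397/1.4,126/1.4,6),1),"grey",np.round(p2w(K,T,382/1.4,283/1.4,12),1),"blue",np.round(p2w(K,T,387/1.4,363/1.4,12),1))
print(w2p(K,T,[[390,-185,70],[415,-96,70]])*1.4)
img,K,T=cam("top")
f=lambda U,V:((U+.5)/3-.5+150,(V+.5)/3-.5+110)
for n,U,V in [("FL",252,95),("FR",258,237),("BL",392,90),("BR",399,229)]: print(n,np.round(p2w(K,T,*f(U,V),34),1))
print("mint",np.round(p2w(K,T,*f(347,358),70),1),"cop",np.round(p2w(K,T,*f(240,387),70),1),"knob",np.round(p2w(K,T,*f(193,158),90),1))
E
```

```text
mint [424.8  51.3  70. ]
red [346.9  71.9  70. ]
grey [418.8 -96.4  70. ]
blue [ 428.1 -184.3   70. ]
base: mint [426.4  51.7   6. ] grey [419.2 -95.3  12. ] blue [ 428.2 -183.2   12. ]
[[345.76519239 391.79307309]
 [376.42843362 302.16944038]]
FL [719.4 159.3  34. ]
FR [557.9 151.5  34. ]
BL [724.1   1.6  34. ]
BR [566.   -5.5  34. ]
mint [421.2  50.8  70. ] cop [390.8 165.3  70. ] knob [635.7 214.9  90. ]
```

Blue has been knocked from (390,-185) to (428,-184). Grey is at (419,-96) and mint at (425,51). In the top view the tray is fully out (centre about (645,75)). Picking grey first.

```bash
python3 -m crank '[[[0,-0.0043,0.0364],[0,0,0],0.0878],[[0.03,0,0],[0,0,0],0.0878],[[0.03,0,0],[0,0,0],0.0878],[[0.03,0,0],[0,0,0],0.0878],[[0.03,0,0],[0,0,0],0.0878],[[0,0,0],[0,0,0],0.0878],[[0,0,0],[0,0,0],0.0878],[[0,0,0],[0,0,0],0.0878]]'
python3 - <<'E'
from h import *
pose(); img,K,T=cam("wrist"); cv2.imwrite("pics/w8.png",img)
print(w2p(K,T,[[419,-96,70],[419,-96,0]]))
E
```

```text
t: 16.95
ee_pos: [419.6, -96.6, 131.8]
orientation: [1.175, 1.23, -1.175]
ft_force: [0.3, 0.0, 0.1]
width: 87.4
t 16.95 p [419.6 -96.6 131.8] f [0.3 0.  0.1] w 87.4
[[ 0.001  0.999  0.046]
 [-0.     0.046 -0.999]
 [-1.     0.001  0.   ]]
[[274.58919044 219.92865566]
 [274.88046857 196.93132304]]
```

View pics/w8.png

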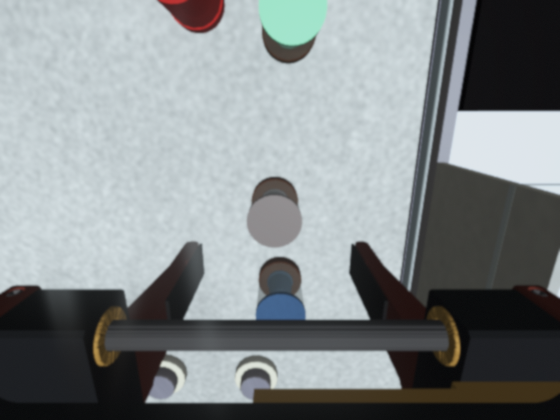

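Grey's top is at (274,220), as predicted. Descending and gripping.

```bash
python3 -m crank '[[[0.02,0,0],[0,0,0],0.0878],[[0.02,0,0],[0,0,0],0.0878],[[0.02,0,0],[0,0,0],0.0878],[[0.02,0,0],[0,0,0],0.0878],[[0.015,0,0],[0,0,0],0.0878],[[0.011,0,0],[0,0,0],0.0878],[[0,0,0],[0,0,0],0.0878],[[0,0,0],[0,0,0],0.05]]'
python3 -m crank '[[[0,0,0],[0,0,0],0.02],[[0,0,0],[0,0,0],0.02],[[0,0,0],[0,0,0],0.02],[[0,0,0],[0,0,0],0.02],[[0,0,0],[0,0,0],0.02],[[0,0,0],[0,0,0],0.02],[[0,0,0],[0,0,0],0.02],[[0,0,0],[0,0,0],0.02]]'
python3 -m crank '[[[0,0,0],[0,0,0],0.02],[[0,0,0],[0,0,0],0.02],[[-0.02,0,0],[0,0,0],0.02],[[-0.03,0,0],[0,0,0],0.02],[[-0.03,0,0],[0,0,0],0.02],[[-0.03,0,0],[0,0,0],0.02],[[-0.03,0,0],[0,0,0],0.02],[[-0.02,0,0],[0,0,0],0.02]]'
python3 - <<'E'
from h import *
pose(); img,K,T=cam("wrist"); cv2.imwrite("pics/w9.png",img)
solve([687.3,38.9,186])
E
```

```text
t: 17.67
ee_pos: [419.8, -96.6, 25.7]
orientation: [1.176, 1.229, -1.174]
ft_force: [0.5, -1.0, 0.1]
width: 83.9
t: 18.33
ee_pos: [418.8, -96.4, 24.9]
orientation: [1.175, 1.23, -1.175]
ft_force: [-0.4, 0.1, 6.5]
width: 43.6
t: 19.0
ee_pos: [419.2, -96.5, 187.0]
orientation: [1.176, 1.229, -1.174]
ft_force: [0.8, -0.3, -1.7]
width: 43.7
t 19.0 p [419.2 -96.5 187. ] f [ 0.8 -0.3 -1.7] w 43.7
[[ 0.002  0.999  0.046]
 [-0.001  0.046 -0.999]
 [-1.     0.002  0.001]]
t 19.05 p [421.1 -97.  189.6] f [ 0.7 -0.4  2.7] w 43.4
[[ 0.007  0.999  0.046]
 [-0.002  0.046 -0.999]
 [-1.     0.007  0.002]]
tool shift mm [   5.1  272.1 -123.5]
```

View pics/w9.png

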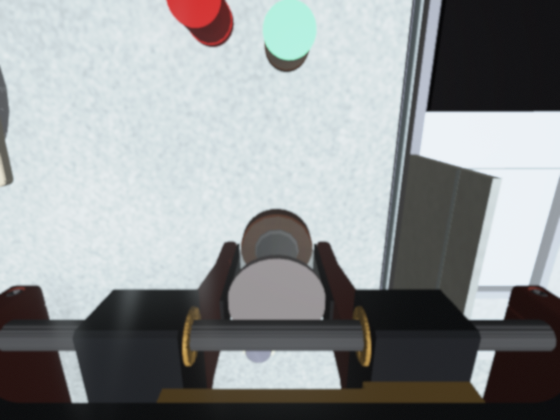

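Grey is held at 43.6 mm. I move in y first, to clear the 159 mm back, then in x.

```bash
python3 -m crank '[[[0,0,-0.03],[0,0,0],0.02],[[0,0,-0.033],[0,0,0],0.02],[[0,0,-0.033],[0,0,0],0.02],[[0,0.013,-0.027],[0,0,0],0.02],[[0,0.027,0],[0,0,0],0.02],[[0,0.034,0],[0,0,0],0.02],[[0,0.034,0],[0,0,0],0.02],[[0,0.034,0],[0,0,0],0.02]]'
python3 -m crank '[[[0,0.034,0],[0,0,0],0.02],[[0,0.034,0],[0,0,0],0.02],[[0,0.034,0],[0,0,0],0.02],[[0,0.03,0],[0,0,0],0.02],[[0,0,0],[0,0,0],0.02],[[0,0,0],[0,0,0],0.02],[[0,0,0],[0,0,0],0.02],[[0,0,0],[0,0,0],0.02]]'
python3 - <<'E'
from h import *
solve([687.3,38.9,52]); img,K,T=cam("wrist"); cv2.imwrite("pics/w10.png",img); np.savez("w10.npz",K=K,T=T)
C=np.array([645.5,75.]);ex=np.array([.999,.047]);ey=np.array([-.047,.999])
print(w2p(K,T,[[*(C+a*ex+b*ey),34] for a,b in ((-75,75),(75,75),(75,-75),(-75,-75))]))
E
```

```text
t: 19.72
ee_pos: [555.8, 33.5, 183.6]
orientation: [1.174, 1.232, -1.176]
ft_force: [0.3, -0.8, -1.3]
width: 43.7
t: 20.38
ee_pos: [685.2, 39.0, 183.8]
orientation: [1.174, 1.232, -1.177]
ft_force: [-0.9, -0.8, -0.3]
width: 43.7
t 20.38 p [685.2  39.  183.8] f [-0.9 -0.8 -0.3] w 43.7
[[-0.002  0.999  0.046]
 [-0.     0.046 -0.999]
 [-1.    -0.002 -0.   ]]
tool shift mm [131.8   2.4   0.2]
[[158.85221212  80.13118106]
 [314.03491789  79.79889675]
 [309.22909427 225.46806152]
 [174.7140867  225.57977383]]
```

View pics/w10.png

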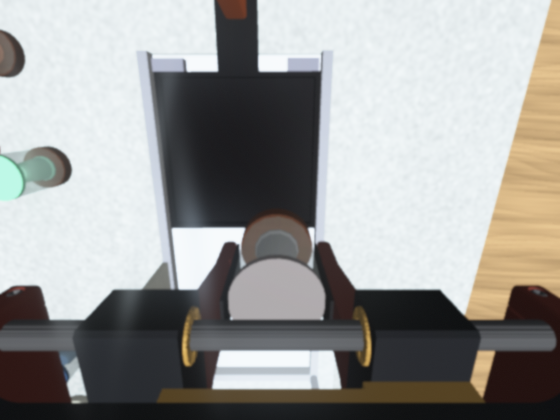

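The tray outline at (155-320, 72-228) matches prediction within about 3 px. Lowering.

```bash
python3 -m crank '[[[0.025,0.002,0],[0,0,0],0.02],[[0.03,0,0],[0,0,0],0.02],[[0.03,0,0],[0,0,0],0.02],[[0.02,0,0],[0,0,0],0.02],[[0.012,0,0],[0,0,0],0.02],[[0.007,0,0],[0,0,0],0.02],[[0.004,0,0],[0,0,0],0.02],[[0.002,0,0],[0,0,0],0.02]]'
python3 -m crank '[[[0,0,0],[0,0,0],0.02],[[0.001,0,0],[0,0,0],0.02],[[0.001,0,0],[0,0,0],0.02],[[0,0,0],[0,0,0],0.02],[[0,0,0],[0,0,0],0.02],[[0,0,0],[0,0,0],0.02],[[0,0,0],[0,0,0],0.02],[[0,0,0],[0,0,0],0.02]]'
```

```text
t: 21.1
ee_pos: [689.2, 39.2, 55.3]
orientation: [1.176, 1.23, -1.174]
ft_force: [0.6, 0.1, -0.7]
width: 43.0
t: 21.77
ee_pos: [688.9, 39.2, 52.8]
orientation: [1.175, 1.231, -1.175]
ft_force: [0.9, -0.7, -1.8]
width: 43.6
```

```bash
python3 -m crank '[[[0.001,0,0],[0,0,0],0.02],[[0.001,0,0],[0,0,0],0.02],[[0,0,0],[0,0,0],0.02],[[0,0,0],[0,0,0],0.02],[[0,0,0],[0,0,0],0.06],[[0,0,0],[0,0,0],0.06],[[0,0,0],[0,0,0],0.06],[[0,0,0],[0,0,0],0.06]]'
python3 -m crank '[[[0,0,0],[0,0,0],0.06],[[0,0,0],[0,0,0],0.06],[[-0.02,0,0],[0,0,0],0.06],[[-0.03,0,0],[0,0,0],0.06],[[-0.03,0,0],[0,0,0],0.06],[[-0.03,0,0],[0,0,0],0.06],[[-0.03,0,0],[0,0,0],0.0878],[[-0.03,0,0],[0,0,0],0.0878]]'
python3 - <<'E'
from h import *
solve([428,-184,220]); img,K,T=cam("wrist"); cv2.imwrite("pics/w11.png",img)
E
```

```text
t: 22.43
ee_pos: [688.8, 39.2, 50.5]
orientation: [1.175, 1.231, -1.175]
ft_force: [-0.1, 0.8, 0.1]
width: 59.3
t: 23.1
ee_pos: [688.6, 39.2, 222.1]
orientation: [1.175, 1.231, -1.175]
ft_force: [-0.8, 0.0, -0.1]
width: 69.9
t 23.1 p [688.6  39.2 222.1] f [-0.8  0.  -0.1] w 69.9
[[-0.     0.999  0.046]
 [ 0.     0.046 -0.999]
 [-1.    -0.    -0.   ]]
tool shift mm [   2.1 -270.6  211. ]
```

View pics/w11.png

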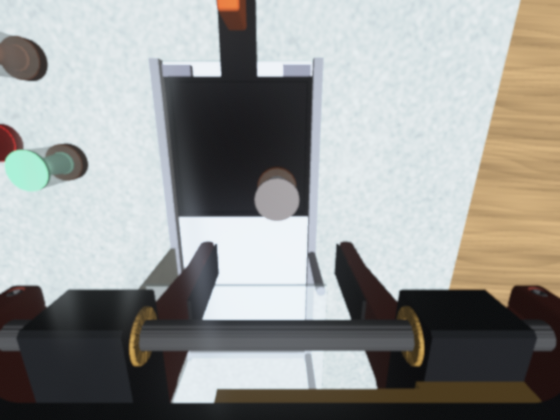

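Grey stands upright in the tray at (277,197). Next, blue.

```bash
python3 -m crank '[[[0,-0.03,0.023],[0,0,0],0.0878],[[0,-0.03,0.023],[0,0,0],0.0878],[[0,-0.03,0.023],[0,0,0],0.0878],[[0,-0.03,0.023],[0,0,0],0.0878],[[0,-0.03,0.023],[0,0,0],0.0878],[[0,-0.03,0.023],[0,0,0],0.0878],[[0,-0.03,0.023],[0,0,0],0.0878],[[0,-0.03,0.023],[0,0,0],0.0878]]'
python3 -m crank '[[[0,-0.0306,0.027],[0,0,0],0.0878],[[0.03,0,0],[0,0,0],0.0878],[[0.03,0,0],[0,0,0],0.0878],[[0.03,0,0],[0,0,0],0.0878],[[0,0,0],[0,0,0],0.0878],[[0,0,0],[0,0,0],0.0878],[[0,0,0],[0,0,0],0.0878],[[0,0,0],[0,0,0],0.0878]]'
python3 - <<'E'
from h import *
pose(); img,K,T=cam("wrist"); cv2.imwrite("pics/w12.png",img)
print(w2p(K,T,[[428,-184,70],[428,-184,0]])); np.savez("w12.npz",K=K,T=T)
E
```

```text
t: 23.82
ee_pos: [456.0, -156.4, 220.7]
orientation: [1.175, 1.23, -1.175]
ft_force: [-0.6, -1.4, -1.0]
width: 87.7
t: 24.48
ee_pos: [429.5, -184.4, 132.3]
orientation: [1.175, 1.228, -1.174]
ft_force: [0.5, 0.5, -0.2]
width: 87.9
t 24.48 p [ 429.5 -184.4  132.3] f [ 0.5  0.5 -0.2] w 87.9
[[ 0.003  0.999  0.046]
 [-0.001  0.046 -0.999]
 [-1.     0.003  0.001]]
[[273.28646014 219.79607128]
 [273.75568168 196.80323308]]
```

View pics/w12.png

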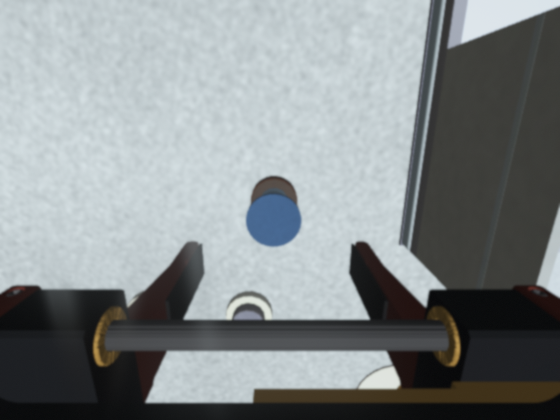

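Blue at (274,219) is centred. Grasping.

```bash
python3 -m crank '[[[0.02,0,0],[0,0,0],0.0878],[[0.02,0,0],[0,0,0],0.0878],[[0.02,0,0],[0,0,0],0.0878],[[0.02,0,0],[0,0,0],0.0878],[[0.015,0,0],[0,0,0],0.0878],[[0.011,0,0],[0,0,0],0.0878],[[0,0,0],[0,0,0],0.0878],[[0,0,0],[0,0,0],0.05]]'
python3 -m crank '[[[0,0,0],[0,0,0],0.02],[[0,0,0],[0,0,0],0.02],[[0,0,0],[0,0,0],0.02],[[0,0,0],[0,0,0],0.02],[[0,0,0],[0,0,0],0.02],[[0,0,0],[0,0,0],0.02],[[0,0,0],[0,0,0],0.02],[[0,0,0],[0,0,0],0.02]]'
python3 -m crank '[[[0,0,0],[0,0,0],0.02],[[0,0,0],[0,0,0],0.02],[[-0.02,0,0],[0,0,0],0.02],[[-0.03,0,0],[0,0,0],0.02],[[-0.03,0,0],[0,0,0],0.02],[[-0.03,0,0],[0,0,0],0.02],[[-0.03,0,0],[0,0,0],0.02],[[-0.02,0,0],[0,0,0],0.02]]'
python3 -m crank '[[[0,0,-0.03],[0,0,0],0.02],[[0,0,-0.035],[0,0,0],0.02],[[0,0,-0.035],[0,0,0],0.02],[[0,0,-0.035],[0,0,0],0.02],[[0,0,-0.035],[0,0,0],0.02],[[0,0,-0.02],[0,0,0],0.02],[[0,0,0],[0,0,0],0.02],[[0,0,0],[0,0,0],0.02]]'
python3 - <<'E'
from h import *
solve([607.3,35.2,52])
E
```

```text
t: 25.2
ee_pos: [428.6, -184.1, 25.1]
orientation: [1.175, 1.23, -1.175]
ft_force: [0.2, 0.9, 0.4]
width: 83.7
t: 25.87
ee_pos: [428.3, -184.1, 24.9]
orientation: [1.175, 1.23, -1.175]
ft_force: [-1.0, 0.5, 5.0]
width: 43.8
t: 26.53
ee_pos: [428.7, -184.2, 187.0]
orientation: [1.176, 1.229, -1.174]
ft_force: [1.0, -0.2, -1.1]
width: 43.6
t: 27.2
ee_pos: [419.1, 6.6, 184.5]
orientation: [1.173, 1.232, -1.174]
ft_force: [-0.4, 0.2, -1.8]
width: 43.6
t 27.2 p [419.1   6.6 184.5] f [-0.4  0.2 -1.8] w 43.6
[[-0.001  0.999  0.049]
 [-0.     0.049 -0.999]
 [-1.    -0.001  0.   ]]
tool shift mm [132.4 189.4 -19.4]
```

```bash
python3 -m crank '[[[0,0.025,-0.01],[0,0,0],0.02],[[0,0.035,-0.0094],[0,0,0],0.02],[[0,0.035,0],[0,0,0],0.02],[[0,0.035,0],[0,0,0],0.02],[[0,0.035,0],[0,0,0],0.02],[[0,0.0244,0],[0,0,0],0.02],[[0,0,0],[0,0,0],0.02],[[0,0,0],[0,0,0],0.02]]'
python3 -m crank '[[[0.02,0,0],[0,0,0],0.02],[[0.03,0,0],[0,0,0],0.02],[[0.03,0,0],[0,0,0],0.02],[[0.02,0,0],[0,0,0],0.02],[[0.012,0,0],[0,0,0],0.02],[[0.008,0,0],[0,0,0],0.02],[[0.005,0,0],[0,0,0],0.02],[[0.003,0,0],[0,0,0],0.02]]'
python3 -m crank '[[[0.002,0,0],[0,0,0],0.02],[[0.001,0,0],[0,0,0],0.02],[[0.001,0,0],[0,0,0],0.02],[[0.001,0,0],[0,0,0],0.02],[[0,0,0],[0,0,0],0.02],[[0,0,0],[0,0,0],0.02],[[0,0,0],[0,0,0],0.02],[[0,0,0],[0,0,0],0.02]]'
python3 -c "
from h import *
pose()"
```

```text
t: 27.87
ee_pos: [608.2, 32.5, 183.7]
orientation: [1.176, 1.231, -1.177]
ft_force: [-0.9, -0.7, -1.8]
width: 43.5
t: 28.53
ee_pos: [607.9, 33.6, 56.9]
orientation: [1.176, 1.23, -1.175]
ft_force: [-0.5, -0.5, -0.2]
width: 43.7
t: 29.2
ee_pos: [607.9, 33.9, 51.8]
orientation: [1.175, 1.23, -1.175]
ft_force: [0.4, -0.8, -1.1]
width: 44.0
t 29.2 p [607.9  33.9  51.8] f [ 0.4 -0.8 -1.1] w 44.0
[[ 0.     0.999  0.046]
 [ 0.     0.046 -0.999]
 [-1.     0.    -0.   ]]
```

```bash
python3 -m crank '[[[0.001,0,0],[0,0,0],0.02],[[0.0005,0,0],[0,0,0],0.02],[[0,0,0],[0,0,0],0.02],[[0,0,0],[0,0,0],0.02],[[0,0,0],[0,0,0],0.06],[[0,0,0],[0,0,0],0.06],[[0,0,0],[0,0,0],0.06],[[0,0,0],[0,0,0],0.06]]'
python3 -m crank '[[[0,0,0],[0,0,0],0.06],[[0,0,0],[0,0,0],0.06],[[-0.02,0,0],[0,0,0],0.06],[[-0.03,0,0],[0,0,0],0.06],[[-0.03,0,0],[0,0,0],0.06],[[-0.03,0,0],[0,0,0],0.06],[[-0.03,0,0],[0,0,0],0.062],[[-0.03,0,0],[0,0,0],0.062]]'
python3 - <<'E'
from h import *
solve([425,51,220]); img,K,T=cam("wrist"); cv2.imwrite("pics/w13.png",img)
E
```

```text
t: 29.87
ee_pos: [607.8, 33.8, 50.1]
orientation: [1.175, 1.231, -1.175]
ft_force: [0.1, 0.4, 0.2]
width: 59.8
t: 30.53
ee_pos: [607.5, 33.8, 221.6]
orientation: [1.175, 1.231, -1.175]
ft_force: [1.2, -0.1, 0.1]
width: 61.8
t 30.53 p [607.5  33.8 221.6] f [ 1.2 -0.1  0.1] w 61.8
[[-0.     0.999  0.046]
 [ 0.     0.046 -0.999]
 [-1.    -0.    -0.   ]]
tool shift mm [   1.6 -181.5  -25.5]
```

View pics/w13.png

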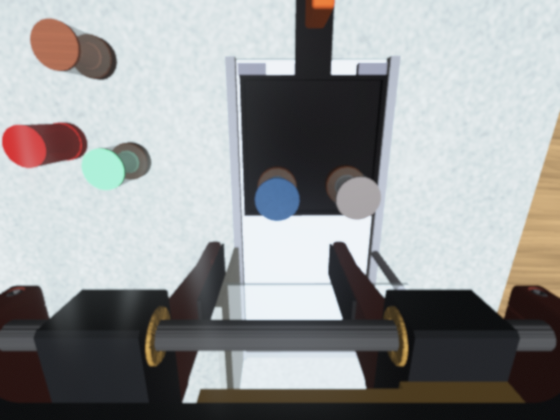

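Blue (277,197) and grey (357,196) stand side by side. Now mint, with a narrow opening because of the red neighbour.

```bash
python3 -m crank '[[[0,-0.03,-0.0255],[0,0,0],0.062],[[0,-0.036,0],[0,0,0],0.062],[[0,-0.036,0],[0,0,0],0.062],[[0,-0.036,0],[0,0,0],0.062],[[0,-0.0315,0],[0,0,0],0.062],[[0,-0.012,0],[0,0,0],0.062],[[0.03,0,0],[0,0,0],0.062],[[0.03,0,0],[0,0,0],0.062]]'
python3 -m crank '[[[0.03,0,0],[0,0,0],0.062],[[0,0,0],[0,0,0],0.062],[[0,0,0],[0,0,0],0.062],[[0,0,0],[0,0,0],0.062],[[0,0,0],[0,0,0],0.062],[[0,0,0],[0,0,0],0.062],[[0,0,0],[0,0,0],0.062],[[0,0,0],[0,0,0],0.062]]'
python3 - <<'E'
from h import *
pose(); img,K,T=cam("wrist"); cv2.imwrite("pics/w14.png",img)
print(w2p(K,T,[[425,51,70],[425,51,0]])); np.savez("w14.npz",K=K,T=T)
E
```

```text
t: 31.25
ee_pos: [427.2, 51.2, 161.4]
orientation: [1.179, 1.226, -1.17]
ft_force: [0.3, -1.0, -1.2]
width: 62.0
t: 31.92
ee_pos: [425.9, 51.0, 131.0]
orientation: [1.176, 1.229, -1.174]
ft_force: [-0.7, 0.4, 0.3]
width: 62.1
t 31.92 p [425.9  51.  131. ] f [-0.7  0.4  0.3] w 62.1
[[ 0.002  0.999  0.046]
 [ 0.     0.046 -0.999]
 [-1.     0.002 -0.   ]]
[[274.10112346 220.96117751]
 [274.44548928 197.72349754]]
```

View pics/w14.png

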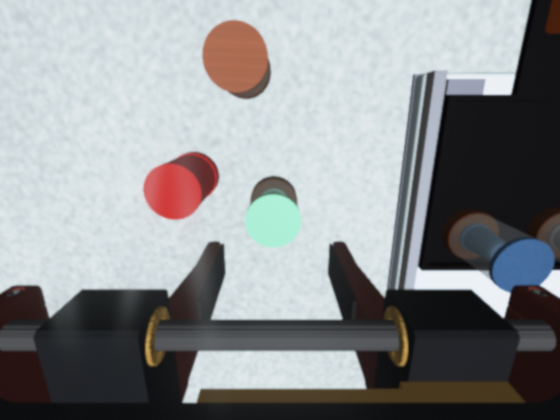

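Mint at (273,221) is centred, with room to the red one at (185,185).

```bash
python3 -m crank '[[[0.02,0,0],[0,0,0],0.062],[[0.02,0,0],[0,0,0],0.062],[[0.02,0,0],[0,0,0],0.062],[[0.02,0,0],[0,0,0],0.062],[[0.015,0,0],[0,0,0],0.062],[[0.01,0,0],[0,0,0],0.062],[[0,0,0],[0,0,0],0.062],[[0,0,0],[0,0,0],0.05]]'
python3 -m crank '[[[0,0,0],[0,0,0],0.02],[[0,0,0],[0,0,0],0.02],[[0,0,0],[0,0,0],0.02],[[0,0,0],[0,0,0],0.02],[[0,0,0],[0,0,0],0.02],[[0,0,0],[0,0,0],0.02],[[0,0,0],[0,0,0],0.02],[[0,0,0],[0,0,0],0.02]]'
python3 -m crank '[[[-0.02,0,0],[0,0,0],0.02],[[-0.03,0,0],[0,0,0],0.02],[[-0.03,0,0],[0,0,0],0.02],[[-0.03,0,0],[0,0,0],0.02],[[-0.03,0,0],[0,0,0],0.02],[[-0.02,0,0],[0,0,0],0.02],[[0,0,0],[0,0,0],0.02],[[0,0,0],[0,0,0],0.02]]'
python3 - <<'E'
from h import *
solve([603.8,111.1,50.5])
E
```

```text
t: 32.63
ee_pos: [425.2, 51.0, 25.2]
orientation: [1.175, 1.231, -1.176]
ft_force: [0.1, 0.0, 0.6]
width: 58.5
t: 33.3
ee_pos: [425.8, 51.0, 26.0]
orientation: [1.176, 1.23, -1.174]
ft_force: [-1.8, -1.4, 7.3]
width: 43.6
t: 33.97
ee_pos: [425.9, 51.0, 186.1]
orientation: [1.177, 1.228, -1.173]
ft_force: [-0.2, -0.3, -2.6]
width: 43.4
t 33.97 p [425.9  51.  186.1] f [-0.2 -0.3 -2.6] w 43.4
[[ 0.003  0.999  0.046]
 [ 0.     0.046 -0.999]
 [-1.     0.003 -0.   ]]
tool shift mm [136.1 180.1 -51.8]
```

```bash
python3 -m crank '[[[0,0,-0.026],[0,0,0],0.02],[[0,0.01,-0.026],[0,0,0],0.02],[[0,0.03,0],[0,0,0],0.02],[[0,0.035,0],[0,0,0],0.02],[[0,0.035,0],[0,0,0],0.02],[[0,0.035,0],[0,0,0],0.02],[[0,0.025,0],[0,0,0],0.02],[[0,0.01,0],[0,0,0],0.02]]'
python3 -m crank '[[[0,0,0],[0,0,0],0.02],[[0.03,0,0],[0,0,0],0.02],[[0.03,0,0],[0,0,0],0.02],[[0.03,0,0],[0,0,0],0.02],[[0.02,0,0],[0,0,0],0.02],[[0.01,0,0],[0,0,0],0.02],[[0.006,0,0],[0,0,0],0.02],[[0.004,0,0],[0,0,0],0.02]]'
python3 -m crank '[[[0,0,0],[0,0,0],0.02],[[0.001,0,0],[0,0,0],0.02],[[0.001,0,0],[0,0,0],0.02],[[0.001,0,0],[0,0,0],0.02],[[0.001,0,0],[0,0,0],0.02],[[0,0,0],[0,0,0],0.02],[[0,0,0],[0,0,0],0.02],[[0,0,0],[0,0,0],0.02]]'
python3 -c "
from h import *
solve([603.8,111.1,51])"
```

```text
t: 34.63
ee_pos: [605.0, 111.2, 182.6]
orientation: [1.175, 1.231, -1.176]
ft_force: [-0.1, -0.1, -1.5]
width: 43.6
t: 35.3
ee_pos: [601.7, 111.1, 54.6]
orientation: [1.174, 1.232, -1.176]
ft_force: [-0.1, -0.5, -1.6]
width: 43.5
t: 35.97
ee_pos: [603.2, 111.3, 52.0]
orientation: [1.176, 1.23, -1.174]
ft_force: [-1.7, -0.7, 6.2]
width: 43.7
t 35.97 p [603.2 111.3  52. ] f [-1.7 -0.7  6.2] w 43.7
[[ 0.001  0.999  0.046]
 [ 0.     0.046 -0.999]
 [-1.     0.001 -0.   ]]
tool shift mm [1.  0.6 0.2]
```

Contact at 6 N, so I release. Copper next.

```bash
python3 -m crank '[[[0,0,0],[0,0,0],0.06],[[0,0,0],[0,0,0],0.06],[[0,0,0],[0,0,0],0.06],[[0,0,0],[0,0,0],0.06],[[0,0,0],[0,0,0],0.06],[[0,0,0],[0,0,0],0.06],[[-0.02,0,0],[0,0,0],0.06],[[-0.03,0,0],[0,0,0],0.06]]'
python3 -m crank '[[[-0.03,0,0],[0,0,0],0.06],[[-0.03,0,0],[0,0,0],0.06],[[-0.03,0,0],[0,0,0],0.06],[[-0.03,0,0],[0,0,0],0.06],[[0,-0.03,0],[0,0,0],0.0878],[[0,-0.036,0],[0,0,0],0.0878],[[0,-0.036,0],[0,0,0],0.0878],[[0,-0.036,0],[0,0,0],0.0878]]'
python3 -m crank '[[[0,0,0],[0,0,0],0.0878],[[0,0,0],[0,0,0],0.0878],[[0,0,0],[0,0,0],0.0878],[[0,0,0],[0,0,0],0.0878],[[0,0,0],[0,0,0],0.0878],[[0,0,0],[0,0,0],0.0878],[[0,0,0],[0,0,0],0.0878],[[0,0,0],[0,0,0],0.0878]]'
python3 - <<'E'
from h import *
pose(); img,K,T=cam("wrist"); cv2.imwrite("pics/w15.png",img)
print(w2p(K,T,[[394,166,70],[394,166,0]])); np.savez("w15.npz",K=K,T=T)
E
```

```text
t: 36.63
ee_pos: [600.3, 110.8, 98.8]
orientation: [1.172, 1.235, -1.18]
ft_force: [0.2, 0.3, 1.0]
width: 60.1
t: 37.3
ee_pos: [463.2, 104.7, 221.1]
orientation: [1.176, 1.23, -1.175]
ft_force: [-0.4, 0.3, 0.9]
width: 83.2
t: 37.97
ee_pos: [465.2, 104.8, 221.0]
orientation: [1.175, 1.231, -1.176]
ft_force: [0.1, 0.1, -1.0]
width: 87.5
t 37.97 p [465.2 104.8 221. ] f [ 0.1  0.1 -1. ] w 87.5
[[-0.     0.999  0.046]
 [-0.     0.046 -0.999]
 [-1.    -0.     0.   ]]
[[208.45011284 131.56239329]
 [220.65384666 128.57221252]]
```

View pics/w15.png

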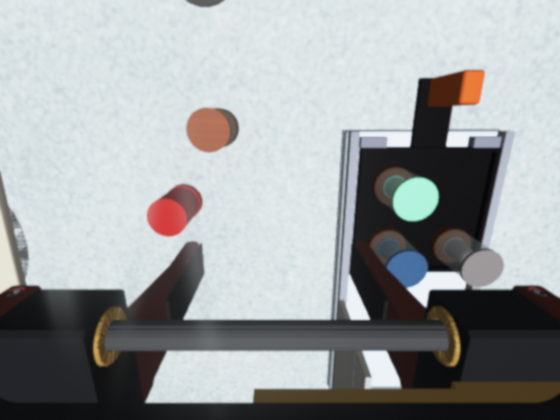

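```bash
python3 -m crank '[[[0,-0.0226,-0.022],[0,0,0],0.0878],[[0,-0.0226,-0.022],[0,0,0],0.0878],[[0,-0.0226,-0.0211],[0,0,0],0.0878],[[0.03,0,0],[0,0,0],0.0878],[[0.03,0,0],[0,0,0],0.0878],[[0.03,0,0],[0,0,0],0.0878],[[0,0,0],[0,0,0],0.0878],[[0,0,0],[0,0,0],0.0878]]'
python3 - <<'E'
from h import *
pose(); img,K,T=cam("wrist"); cv2.imwrite("pics/w16.png",img)
print(w2p(K,T,[[394.5,166.7,70],[394.5,166.7,0]]))
E
```

```text
t: 38.68
ee_pos: [393.2, 166.4, 130.5]
orientation: [1.173, 1.232, -1.178]
ft_force: [0.6, 0.1, 0.4]
width: 87.6
t 38.68 p [393.2 166.4 130.5] f [0.6 0.1 0.4] w 87.6
[[-0.004  0.999  0.046]
 [-0.001  0.046 -0.999]
 [-1.    -0.004  0.001]]
[[277.23651223 220.84983538]
 [277.26021144 197.50731231]]
```

View pics/w16.png

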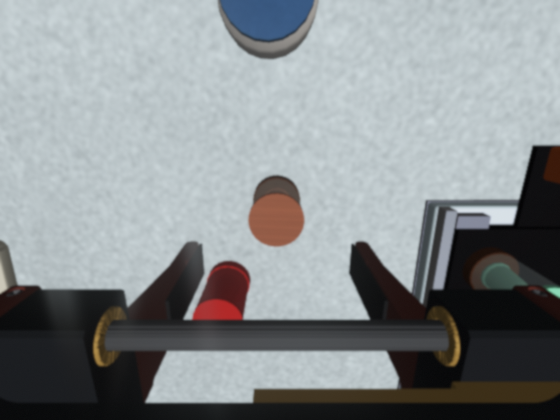

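Copper at (276,219) is centred. Grasping.

```bash
python3 -m crank '[[[0.02,0,0],[0,0,0],0.0878],[[0.02,0,0],[0,0,0],0.0878],[[0.02,0,0],[0,0,0],0.0878],[[0.02,0,0],[0,0,0],0.0878],[[0.015,0,0],[0,0,0],0.0878],[[0.01,0,0],[0,0,0],0.0878],[[0,0,0],[0,0,0],0.0878],[[0,0,0],[0,0,0],0.05]]'
python3 -m crank '[[[0,0,0],[0,0,0],0.02],[[0,0,0],[0,0,0],0.02],[[0,0,0],[0,0,0],0.02],[[0,0,0],[0,0,0],0.02],[[0,0,0],[0,0,0],0.02],[[0,0,0],[0,0,0],0.02],[[0,0,0],[0,0,0],0.02],[[0,0,0],[0,0,0],0.02]]'
python3 -m crank '[[[0,0,0],[0,0,0],0.02],[[-0.02,0,0],[0,0,0],0.02],[[-0.03,0,0],[0,0,0],0.02],[[-0.03,0,0],[0,0,0],0.02],[[-0.03,0,0],[0,0,0],0.02],[[-0.03,0,0],[0,0,0],0.02],[[-0.02,0,0],[0,0,0],0.02],[[0,0,0],[0,0,0],0.02]]'
python3 - <<'E'
from h import *
solve([683.7,114.8,52])
img,K,T=cam("top"); crop(img,190,90,370,210,4,"t17")
E
```

```text
t: 39.4
ee_pos: [395.0, 167.0, 27.0]
orientation: [1.176, 1.23, -1.175]
ft_force: [-0.2, -0.3, 0.3]
width: 84.0
t: 40.07
ee_pos: [394.1, 166.8, 26.3]
orientation: [1.175, 1.231, -1.175]
ft_force: [-1.0, -0.9, 5.2]
width: 43.7
t: 40.73
ee_pos: [396.4, 167.7, 189.7]
orientation: [1.18, 1.227, -1.169]
ft_force: [1.1, 0.8, -2.2]
width: 43.5
t 40.73 p [396.4 167.7 189.7] f [ 1.1  0.8 -2.2] w 43.5
[[ 0.007  0.999  0.046]
 [ 0.003  0.046 -0.999]
 [-1.     0.007 -0.002]]
tool shift mm [139.5 283.6  66.4]
```

View pics/t17.png

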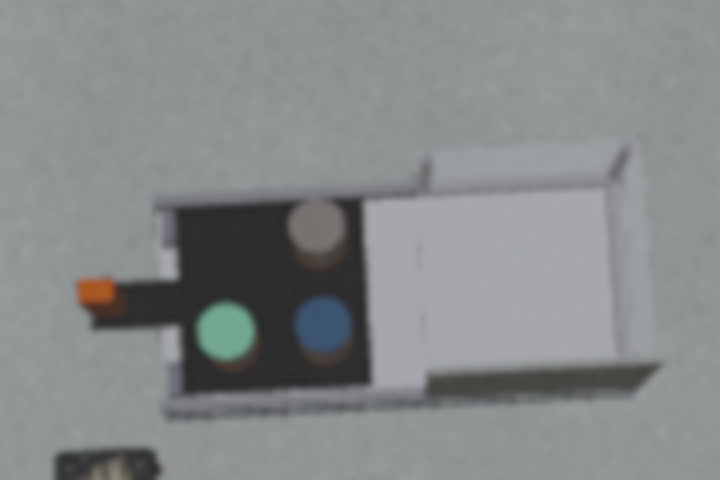

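Three stand in the tray with the front-right slot free. Moving copper there.

```bash
python3 -m crank '[[[0,0.02,0.005],[0,0,0],0.02],[[0,0.033,0.01],[0,0,0],0.02],[[0,0.035,0.01],[0,0,0],0.02],[[0,0.035,0.01],[0,0,0],0.02],[[0,0.035,0.01],[0,0,0],0.02],[[0,0.035,0.01],[0,0,0],0.02],[[0,0.035,0.01],[0,0,0],0.02],[[0,0.035,0],[0,0,0],0.02]]'
python3 -m crank '[[[0,0.022,0],[0,0,0],0.02],[[0,0,0],[0,0,0],0.02],[[0,0,0],[0,0,0],0.02],[[0,0,0],[0,0,0],0.02],[[0,0,0],[0,0,0],0.02],[[0,0,0],[0,0,0],0.02],[[0,0,0],[0,0,0],0.02],[[0,0,0],[0,0,0],0.02]]'
python3 -c "
from h import *
solve([683.7,114.8,52])"
```

```text
t: 41.45
ee_pos: [660.2, 111.8, 182.8]
orientation: [1.173, 1.232, -1.18]
ft_force: [0.2, 1.0, -2.8]
width: 43.5
t: 42.12
ee_pos: [681.5, 115.1, 186.5]
orientation: [1.175, 1.231, -1.175]
ft_force: [-0.5, -0.4, -0.8]
width: 43.8
t 42.12 p [681.5 115.1 186.5] f [-0.5 -0.4 -0.8] w 43.8
[[ 0.     0.999  0.046]
 [ 0.     0.046 -0.999]
 [-1.     0.    -0.   ]]
tool shift mm [134.5   2.2   0.4]
```

```bash
python3 -m crank '[[[0.02,0.002,0],[0,0,0],0.02],[[0.03,0,0],[0,0,0],0.02],[[0.03,0,0],[0,0,0],0.02],[[0.025,0,0],[0,0,0],0.02],[[0.012,0,0],[0,0,0],0.02],[[0.008,0,0],[0,0,0],0.02],[[0.004,0,0],[0,0,0],0.02],[[0.002,0,0],[0,0,0],0.02]]'
python3 -m crank '[[[0.001,0,0],[0,0,0],0.02],[[0.001,0,0],[0,0,0],0.02],[[0.001,0,0],[0,0,0],0.02],[[0,0,0],[0,0,0],0.02],[[0,0,0],[0,0,0],0.02],[[0,0,0],[0,0,0],0.02],[[0,0,0],[0,0,0],0.02],[[0,0,0],[0,0,0],0.02]]'
```

```text
t: 42.78
ee_pos: [684.5, 115.2, 55.8]
orientation: [1.176, 1.23, -1.174]
ft_force: [0.3, 0.8, -1.2]
width: 43.8
t: 43.45
ee_pos: [684.0, 115.0, 52.5]
orientation: [1.175, 1.23, -1.175]
ft_force: [0.1, -0.2, 0.2]
width: 43.6
```

```bash
python3 -m crank '[[[0.0005,0,0],[0,0,0],0.02],[[0,0,0],[0,0,0],0.02],[[0,0,0],[0,0,0],0.06],[[0,0,0],[0,0,0],0.06],[[0,0,0],[0,0,0],0.06],[[0,0,0],[0,0,0],0.06],[[0,0,0],[0,0,0],0.06],[[0,0,0],[0,0,0],0.06]]'
python3 -m crank '[[[-0.02,0,0],[0,0,0],0.06],[[-0.03,0,0],[0,0,0],0.06],[[-0.03,0,0],[0,0,0],0.06],[[-0.03,0,0],[0,0,0],0.06],[[-0.03,0,0],[0,0,0],0.06],[[-0.03,0,0],[0,0,0],0.06],[[0,0,0],[0,0,0],0.06],[[0,0,0],[0,0,0],0.06]]'
python3 - <<'E'
from h import *
solve([638.8,214.6,41]); img,K,T=cam("wrist"); cv2.imwrite("pics/w18.png",img); np.savez("w18.npz",K=K,T=T)
E
```

```text
t: 44.12
ee_pos: [683.8, 115.0, 51.6]
orientation: [1.175, 1.231, -1.175]
ft_force: [-0.1, -0.1, -0.2]
width: 60.2
t: 44.78
ee_pos: [685.0, 115.2, 224.1]
orientation: [1.178, 1.228, -1.172]
ft_force: [-0.2, -0.1, -0.3]
width: 59.9
t 44.78 p [685.  115.2 224.1] f [-0.2 -0.1 -0.3] w 59.9
[[ 0.004  0.999  0.046]
 [ 0.001  0.046 -0.999]
 [-1.     0.004 -0.   ]]
tool shift mm [ 183.   -42.4 -101.3]
```

View pics/w18.png

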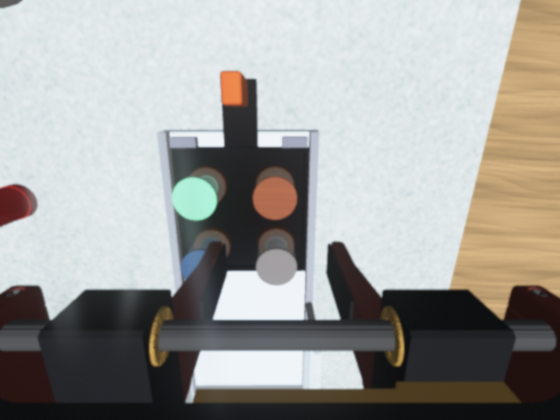

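All four stand in the tray: mint (195,198), copper (275,198), blue (200,268) and grey (277,267). Now to the knob.

```bash
python3 -m crank '[[[0,-0.021,-0.033],[0,0,0],0.0878],[[0,-0.021,-0.034],[0,0,0],0.0878],[[0,0,-0.034],[0,0,0],0.0878],[[0,0,0],[0,0,0],0.0878],[[0.03,0,0],[0,0,0],0.0878],[[0.03,0,0],[0,0,0],0.0878],[[0.03,0,0],[0,0,0],0.0878],[[0,0,0],[0,0,0],0.0878]]'
python3 - <<'E'
from h import *
solve([638.8,214.6,41]); img,K,T=cam("wrist"); cv2.imwrite("pics/w19.png",img)
print(w2p(K,T,[[638.8,214.6,90]]))
E
```

```text
t: 45.5
ee_pos: [632.4, 212.1, 123.9]
orientation: [1.167, 1.237, -1.186]
ft_force: [-1.9, -0.7, -0.7]
width: 87.9
t 45.5 p [632.4 212.1 123.9] f [-1.9 -0.7 -0.7] w 87.9
[[-0.012  0.999  0.046]
 [-0.004  0.046 -0.999]
 [-1.    -0.012  0.003]]
tool shift mm [82.8  7.5 -2.4]
[[285.09322795 230.96287955]]
```

View pics/w19.png

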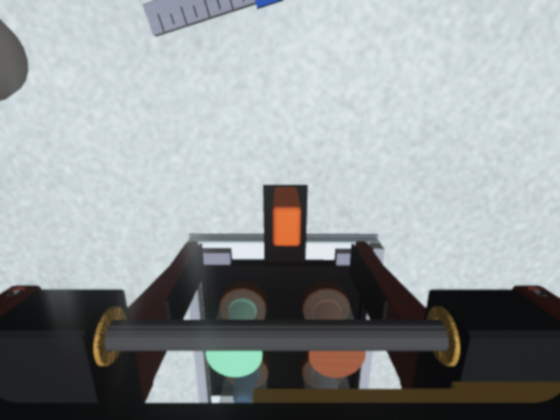

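Knob at (286,226) is where predicted. Descending and gripping.

```bash
python3 -m crank '[[[0,0.002,-0.002],[0,0,0],0.0878],[[0,0,0],[0,0,0],0.0878],[[0.02,0,0],[0,0,0],0.0878],[[0.02,0,0],[0,0,0],0.0878],[[0.02,0,0],[0,0,0],0.0878],[[0.02,0,0],[0,0,0],0.0878],[[0.003,0,0],[0,0,0],0.0878],[[0,0,0],[0,0,0],0.0878]]'
python3 -m crank '[[[0,0,0],[0,0,0],0],[[0,0,0],[0,0,0],0],[[0,0,0],[0,0,0],0],[[0,0,0],[0,0,0],0],[[0,0,0],[0,0,0],0],[[0,0,0],[0,0,0],0],[[0,0,0],[0,0,0],0],[[0,0,0],[0,0,0],0]]'
python3 -m crank '[[[0,0,0],[0,0,0],0],[[0,0,0],[0,0,0],0],[[0,0,0],[0,0,0],0],[[0,0,0],[0,0,0],0],[[0,0,0],[0,0,0],0],[[0,0,0],[0,0,0],0],[[0,0,0],[0,0,0],0],[[0,0,0],[0,0,0],0]]'
python3 - <<'E'
from h import *
pose()
img,K,T=cam("wrist"); cv2.imwrite("pics/w20.png",img)
E
```

```text
t: 46.22
ee_pos: [639.4, 216.1, 49.1]
orientation: [1.175, 1.231, -1.175]
ft_force: [-0.6, 0.1, -0.4]
width: 87.7
t: 46.88
ee_pos: [639.1, 216.1, 48.7]
orientation: [1.175, 1.231, -1.175]
ft_force: [-0.3, 1.5, 0.1]
width: 38.1
t: 47.55
ee_pos: [639.0, 216.0, 48.6]
orientation: [1.175, 1.231, -1.175]
ft_force: [-0.1, -0.3, 0.3]
width: 19.7
t 47.55 p [639.  216.   48.6] f [-0.1 -0.3  0.3] w 19.7
[[-0.     0.999  0.046]
 [-0.     0.046 -0.999]
 [-1.    -0.     0.   ]]
```

View pics/w20.png

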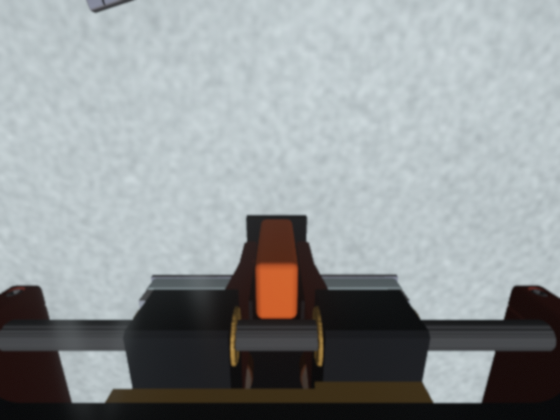

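Firmly gripped. Pushing home gently.

```bash
python3 -m crank '[[[0,0,0.002],[0,0,0],0],[[0,0,0.004],[0,0,0],0],[[0,0,0.006],[0,0,0],0],[[0,0,0.008],[0,0,0],0],[[0,0,0.01],[0,0,0],0],[[0,0,0.01],[0,0,0],0],[[0,0,0.01],[0,0,0],0],[[0,0,0.01],[0,0,0],0]]'
python3 -m crank '[[[0,0,0.01],[0,0,0],0],[[0,0,0.01],[0,0,0],0],[[0,0,0.01],[0,0,0],0],[[0,0,0.01],[0,0,0],0],[[0,0,0.01],[0,0,0],0],[[0,0,0.01],[0,0,0],0],[[0,0,0.008],[0,0,0],0],[[0,0,0.006],[0,0,0],0]]'
python3 - <<'E'
from h import *
pose()
img,K,T=cam("scene"); crop(img,225,160,425,340,4,"s21c")
img,K,T=cam("top"); crop(img,190,90,370,210,4,"t21c")
E
```

```text
t: 48.27
ee_pos: [641.9, 156.5, 48.6]
orientation: [1.176, 1.231, -1.175]
ft_force: [-0.8, 4.2, -0.9]
width: 19.8
t: 48.93
ee_pos: [645.3, 82.0, 48.6]
orientation: [1.176, 1.231, -1.175]
ft_force: [0.1, 5.2, -2.5]
width: 19.8
t 48.93 p [645.3  82.   48.6] f [ 0.1  5.2 -2.5] w 19.8
[[-0.     0.999  0.046]
 [ 0.001  0.046 -0.999]
 [-1.     0.    -0.001]]
```

View pics/s21c.png

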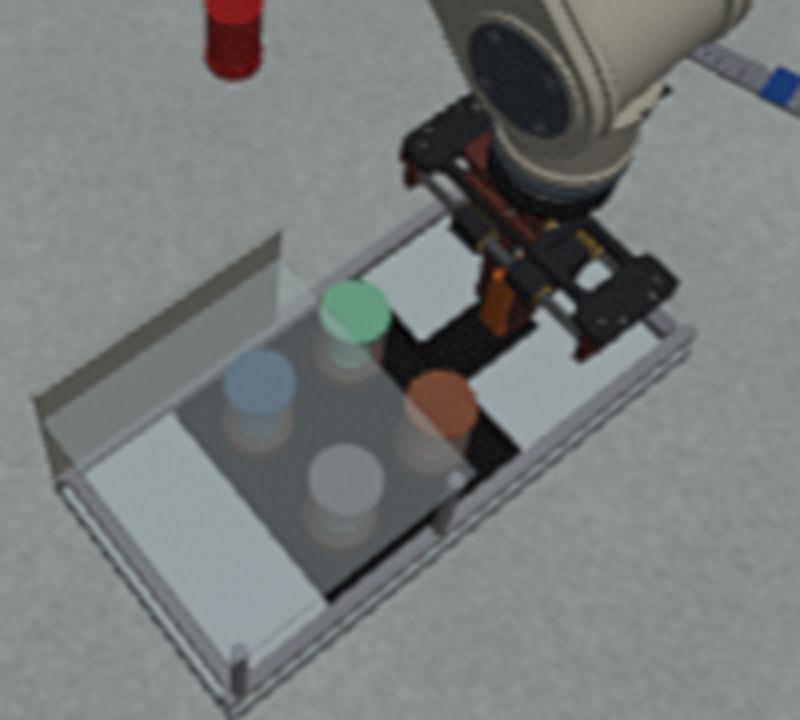

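View pics/t21c.png

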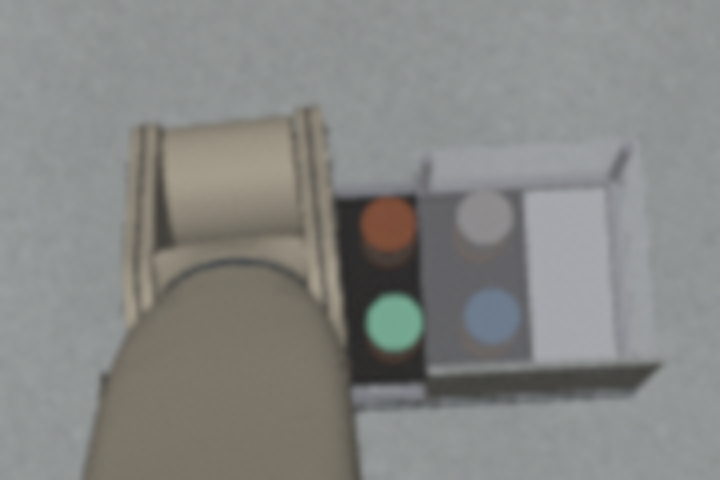

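All four are standing and partly under the glass. About 73 mm remains.

```bash
python3 -m crank '[[[0,0,0.004],[0,0,0],0],[[0,0,0.007],[0,0,0],0],[[0,0,0.009],[0,0,0],0],[[0,0,0.01],[0,0,0],0],[[0,0,0.01],[0,0,0],0],[[0,0,0.01],[0,0,0],0],[[0,0,0.008],[0,0,0],0],[[0,0,0.005],[0,0,0],0]]'
python3 -m crank '[[[0,0,0.003],[0,0,0],0],[[0,0,0.002],[0,0,0],0],[[0,0,0.001],[0,0,0],0],[[0,0,0.001],[0,0,0],0],[[0,0,0.001],[0,0,0],0],[[0,0,0.001],[0,0,0],0],[[0,0,0.001],[0,0,0],0],[[0,0,0],[0,0,0],0]]'
python3 -m crank '[[[0,0,0.001],[0,0,0],0],[[0,0,0.001],[0,0,0],0],[[0,0,0.001],[0,0,0],0],[[0,0,0.001],[0,0,0],0],[[0,0,0],[0,0,0],0],[[0,0,0],[0,0,0],0],[[0,0,0],[0,0,0],0],[[0,0,0],[0,0,0],0]]'
```

```text
t: 49.7
ee_pos: [648.1, 18.5, 48.6]
orientation: [1.176, 1.231, -1.176]
ft_force: [0.0, 4.2, -1.9]
width: 19.7
t: 50.37
ee_pos: [648.5, 9.4, 48.6]
orientation: [1.175, 1.231, -1.175]
ft_force: [-0.2, 4.8, -1.9]
width: 20.0
t: 51.03
ee_pos: [648.3, 8.9, 49.0]
orientation: [1.178, 1.234, -1.174]
ft_force: [-4.3, 21.8, 1.0]
width: 19.2
```

At the rear stop: 22 N after 207.1 mm of travel, against 207 expected. Relaxing, releasing and rising.

```bash
python3 -m crank '[[[0,0,-0.002],[0,0,0],0],[[0,0,-0.0015],[0,0,0],0],[[0,0,0],[0,0,0],0],[[0,0,0],[0,0,0],0.0878],[[0,0,0],[0,0,0],0.0878],[[0,0,0],[0,0,0],0.0878],[[0,0,0],[0,0,0],0.0878],[[0,0,0],[0,0,0],0.0878]]'
python3 -m crank '[[[0,0,0],[0,0,0],0.0878],[[-0.02,0,0],[0,0,0],0.0878],[[-0.03,0,0],[0,0,0],0.0878],[[-0.04,0,0],[0,0,0],0.0878],[[-0.04,0,0],[0,0,0],0.0878],[[-0.04,0,0],[0,0,0],0.0878],[[-0.04,0,0],[0,0,0],0.0878],[[0,0,0],[0,0,0],0.0878]]'
python3 - <<'E'
from h import *
solve([406.3,-318.2,258]); img,K,T=cam("wrist"); cv2.imwrite("pics/w22.png",img)
img,K,T=cam("scene"); crop(img,225,160,425,340,4,"s22c")
E
```

```text
t: 51.7
ee_pos: [649.0, 8.3, 48.9]
orientation: [1.176, 1.23, -1.175]
ft_force: [0.3, 0.4, 0.2]
width: 49.5
t: 52.37
ee_pos: [653.0, 8.7, 268.1]
orientation: [1.182, 1.22, -1.165]
ft_force: [0.7, 0.1, 1.4]
width: 87.7
t 52.37 p [653.    8.7 268.1] f [0.7 0.1 1.4] w 87.7
[[ 0.014  0.999  0.046]
 [-0.     0.046 -0.999]
 [-1.     0.014  0.001]]
tool shift mm [   6.7 -261.6  315.2]
```

View pics/s22c.png

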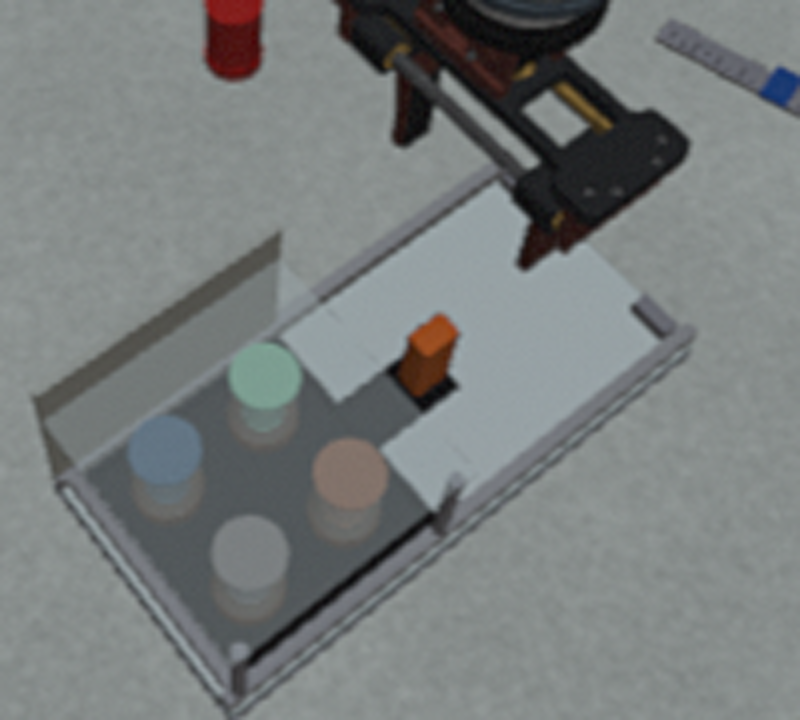

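View pics/w22.png

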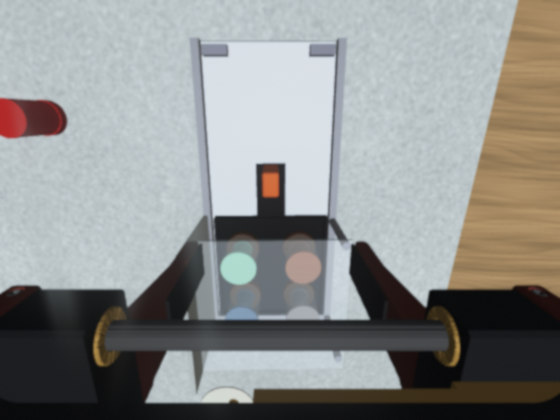

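The tray is home and all four capsules are upright under the glass. Back to the far button.

```bash
python3 -m crank '[[[0,-0.0257,0.0315],[0,0,0],0.0878],[[0,-0.0257,0.0315],[0,0,0],0],[[0,-0.0257,0.0315],[0,0,0],0],[[0,-0.0257,0.0315],[0,0,0],0],[[0,-0.0257,0.0315],[0,0,0],0],[[0,-0.0257,0.0315],[0,0,0],0],[[0,-0.0257,0.0315],[0,0,0],0],[[0,-0.0257,0.0315],[0,0,0],0]]'
python3 -m crank '[[[0,-0.0257,0.0315],[0,0,0],0],[[0,-0.0257,0.0315],[0,0,0],0],[[0.03,0,0],[0,0,0],0],[[0.03,0,0],[0,0,0],0],[[0.03,0,0],[0,0,0],0],[[0,0,0],[0,0,0],0],[[0,0,0],[0,0,0],0],[[0,0,0],[0,0,0],0]]'
python3 - <<'E'
from h import *
solve([406.3,-318.2,40]); img,K,T=cam("wrist"); cv2.imwrite("pics/w23.png",img)
print(w2p(K,T,[[405.5,-317.8,26],[293,-321,26]]))
E
```

```text
t: 53.13
ee_pos: [452.4, -253.0, 256.7]
orientation: [1.175, 1.234, -1.176]
ft_force: [0.4, 0.6, -0.9]
width: 44.4
t: 53.8
ee_pos: [406.6, -317.6, 168.9]
orientation: [1.175, 1.231, -1.175]
ft_force: [0.5, 0.5, 0.1]
width: 0.4
t 53.8 p [ 406.6 -317.6  168.9] f [0.5 0.5 0.1] w 0.4
[[-0.001  0.999  0.046]
 [ 0.     0.046 -0.999]
 [-1.    -0.001 -0.   ]]
tool shift mm [128.9  -0.3   0.6]
[[274.59870068 194.92489205]
 [167.85923653 193.14278839]]
```

View pics/w23.png

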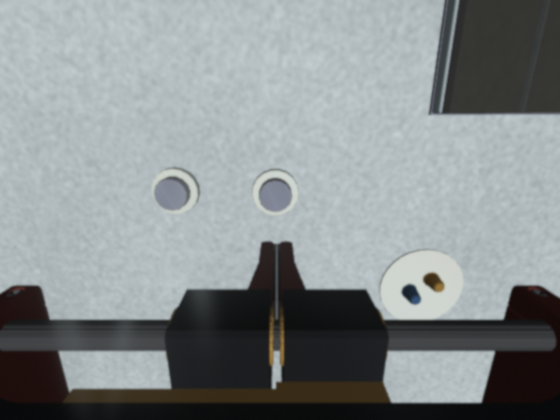

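The far button is at (275,194), directly under the closed fingers. Pressing and holding.

```bash
python3 -m crank '[[[0.03,0,0],[0,0,0],0],[[0.03,0,0],[0,0,0],0],[[0.03,0,0],[0,0,0],0],[[0.025,0,0],[0,0,0],0],[[0.012,0,0],[0,0,0],0],[[0.01,0,0],[0,0,0],0],[[0.01,0,0],[0,0,0],0],[[0.005,0,0],[0,0,0],0]]'
python3 -m crank '[[[0.002,0,0],[0,0,0],0],[[0.001,0,0],[0,0,0],0],[[0,0,0],[0,0,0],0],[[0,0,0],[0,0,0],0],[[0,0,0],[0,0,0],0],[[0,0,0],[0,0,0],0],[[0,0,0],[0,0,0],0],[[0,0,0],[0,0,0],0]]'
```

```text
t: 54.52
ee_pos: [407.4, -318.3, 17.0]
orientation: [1.175, 1.229, -1.175]
ft_force: [-0.1, 0.8, 5.0]
width: 0.2
t: 55.18
ee_pos: [407.5, -318.4, 16.1]
orientation: [1.175, 1.228, -1.174]
ft_force: [-2.1, 3.6, 18.1]
width: 0.7
```

At its stop (18 N, z 16.1). Letting go, retreating and checking.

```bash
python3 -m crank '[[[-0.01,0,0],[0,0,0],0],[[-0.02,0,0],[0,0,0],0],[[-0.03,0,0],[0,0,0],0],[[-0.04,0,0],[0,0,0],0],[[-0.04,0,0],[0,0,0],0],[[-0.04,0,0],[0,0,0],0],[[-0.03,0,0],[0,0,0],0],[[0,0,0],[0,0,0],0]]'
python3 -m crank '[[[0,-0.03,0.02],[0,0,0],0],[[0,-0.03,0.02],[0,0,0],0],[[0,-0.03,0.02],[0,0,0],0],[[0,0,0.03],[0,0,0],0],[[0,0,0],[0,0,0],0],[[0,0,0],[0,0,0],0],[[0,0,0],[0,0,0],0],[[0,0,0],[0,0,0],0]]'
python3 - <<'E'
from h import *
pose()
img,K,T=cam("scene"); cv2.imwrite("pics/s24.png",img[:, :]); crop(img,140,160,410,340,3,"s24c")
img,K,T=cam("top"); cv2.imwrite("pics/t24.png",cv2.resize(img,(784,588),interpolation=cv2.INTER_CUBIC))
E
```

```text
t: 55.85
ee_pos: [409.6, -320.2, 231.3]
orientation: [1.174, 1.217, -1.172]
ft_force: [0.0, -0.6, -0.3]
width: 0.5
t: 56.52
ee_pos: [320.9, -410.6, 223.5]
orientation: [1.175, 1.232, -1.174]
ft_force: [0.4, -0.3, 0.6]
width: 0.7
t 56.52 p [ 320.9 -410.6  223.5] f [ 0.4 -0.3  0.6] w 0.7
[[-0.     0.999  0.047]
 [ 0.001  0.047 -0.999]
 [-1.    -0.    -0.001]]
```

View pics/s24c.png

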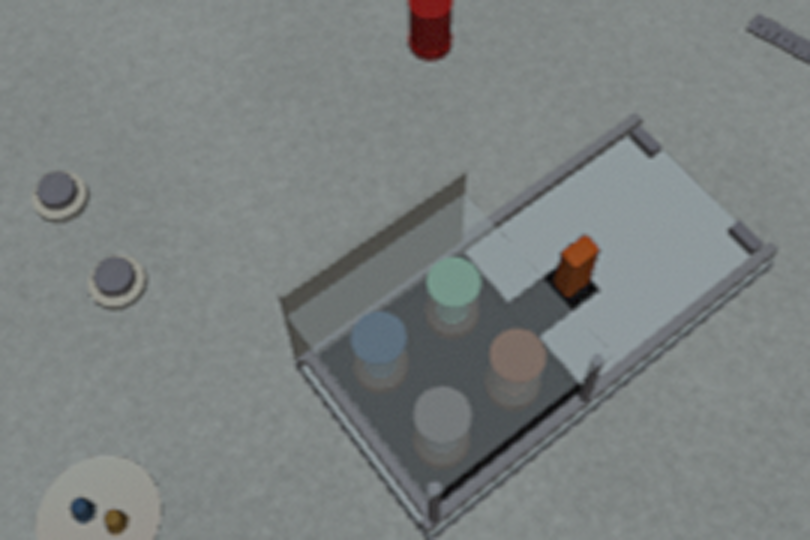

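View pics/t24.png

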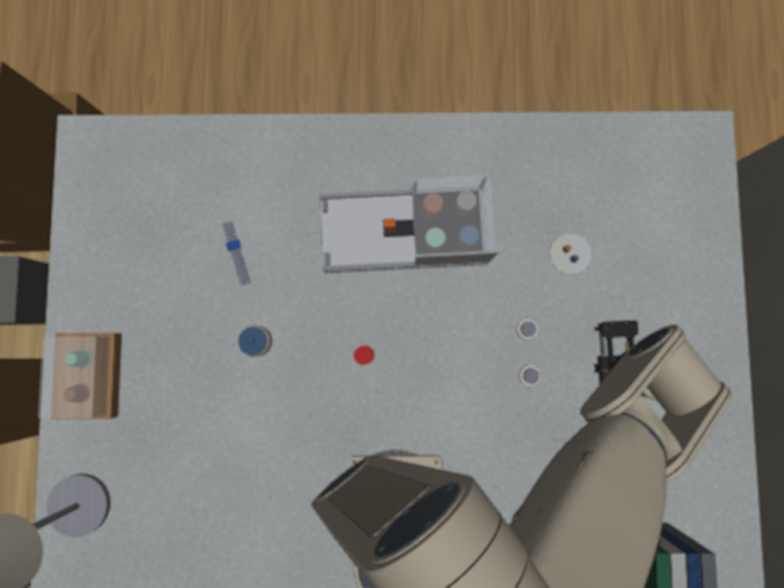

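The final views show the tray home with four upright capsules, the buttons up, the jar and gauge in their starting places, and the arm clear. Handing in.

```bash
python3 -c "
from workcell import workorder
print(workorder.close_job())"
```

```text
the job is handed in; nothing more can be done
None
```

I completed the whole sequence and handed the job in at about 56 s; the hand-in reports no verdict.

**What I did:** I pressed the far chrome button to its stop (10 N at z 16 mm). I pulled the tray to its front stops (23 N against them) and stood grey, blue, mint and copper in it. I then pushed it home (22 N at the rear stop after 207 mm of travel) and pressed the button to its stop again (18 N).

**Last checks:** The scene and top pictures show:
- the tray is home and all four capsules are upright under the glass;
- the chrome button is up again, and the arm is clear;
- the bead jar and the gauge look where they started.

**What went wrong or disagreed:**
- **First pull:** the fingers had not fully closed and slid along the knob, leaving the tray about 12 mm short. I regripped and finished the pull.
- **Blue capsule:** it was knocked about 38 mm during the run, so I located it again before picking it up.
- **Camera disagreement:** the top and scene cameras differed by 4–8 mm in x, so I relied on the wrist camera for grasping.
- **Light:** I could not see the light change in the pictures. That it switched rests only on the force and height readings at the button's stop.

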